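# Set and tighten the sliding stop of a rack nest

### The job

Set up the rack nest for the small vial rack: slide its end stop along the slot until the index line on its foot meets the long graduation line, then take the T-handle socket wrench from its inclined rest, stand it on the hex nut and let go of it. Take the wrench anew by its crossbar and turn the nut clockwise until it will go no further; leave the end stop on the line and the wrench standing on the nut, and disturb nothing else.

Things in the scene. Friction and masses are not known exactly. Their poses are not given: they have to be found in the camera images.
- stop_grip (a point): Grip point of the nest's end stop, a steel angle: upright plate 10 mm thick (along the nest's y), 78 mm wide (along its x), top edge 14 mm above this point, which is mid-thickness, mid-width, 52 mm above the worktop. Its 6 mm thick foot, 44 mm wide, runs 104 mm to the nest's -y side; the nut stands on it at least 35 mm from the upright. Axes as the nest's
- stop_index (a point): Index line engraved on the foot of the stop, at the foot's edge on the nest's -x side, 22 mm above the worktop; it moves with the stop
- mark (a point): Inner end of the long graduation line (1.6 mm wide; the only one that crosses the whole guide rail and runs on over the plate), at the same height as the index line. The two meet when stop_index and mark coincide; the nest's +y leads from the starting position to the mark
- stop (a joint): Travel of the end stop along its slot, in m, 0 to 0.055 growing towards the nest's +y; friction 2.5 N, it stays where it is left; once the nut is tight it is clamped
- nest: Rack nest, fixed: aluminium plate 120 x 260 x 16 mm on the worktop, origin under its centre, x across (towards the back rail), y along the slide, z up. Steel rails 22 mm high along its +y end and the +y part of its +x edge; two low guide rails 6 mm high carry the graduation
- nut_top (a point): Centre of the top of the hex nut (17 mm across flats, 18 mm high, chamfered top, on a washer of 25 mm diameter), 44 mm above the worktop; axis vertical. Its x axis points to a corner of the hexagon and turns with the nut
- nut (a joint): Turn of the nut in rad, growing clockwise seen from above (right-hand thread); starts loose at 0.02 to 0.35, friction 0.1 N m, begins to clamp the foot at about 0.8 (up to 0.2 N m), ends firmly at 1.2. It stays where it is left
- wrench: T-handle socket wrench, about 0.16 kg: socket 26 mm in diameter for the lowest 34 mm, hexagonal hole 18.3 mm across flats, 16.5 mm deep; round shaft of 14 mm above; at the top a round crossbar 12 mm thick, 84 mm long. Origin at the centre of the socket's mouth, z along the shaft to the crossbar, y along the crossbar, x to a corner of the hole. Starts leaning 40 degrees from vertical, top towards the rest's x
- shaft_grip (a point): Point on the wrench's shaft axis 94 mm above the socket's mouth and 46 mm below the crossbar; axes as the wrench's. The shaft is free for a grasp from about 80 to 120 mm above the mouth
- crossbar (a point): Middle of the wrench's crossbar, 140 mm above the socket's mouth, on the shaft axis; axes as the wrench's. The hub there is 17 mm thick and rises 8 mm above this point
- socket_mouth (a point): Centre of the mouth of the wrench's socket. When the wrench is seated on the nut this lies 16.5 mm below nut_top
- wrench_rest: Inclined rest of grey plastic, fixed, 104 x 60 mm, 61 mm high; origin under its centre, x towards the side to which the wrench leans. Open upwards: the wrench lifts straight up out of it
- vial_rack: White rack with small glass vials, 76 x 98 x 54 mm, origin under its centre; leave it alone
- cup_b: Specimen cup with screw lid, 62 mm in diameter, 69 mm high; origin under its centre; leave it alone
- petri_b: Petri dish, 90 mm in diameter, 14 mm high; origin under its centre; leave it alone

How it is judged (in metres and radians):
On the way, in this order (a step that is already met when the one before it is completed fails the run):
1. the stop's index line is on the long line (y of stop_index in the frame of mark between -0.0025 and 0.0025 m), for 0.2 s.
2. the wrench stands seated on the nut, let go (all of step 1 and horizontal distance between socket_mouth and nut_top below 0.004 m and z of socket_mouth in the frame of nut_top below -0.0135 m and angle between wrench's own z axis and vertical below 0.17 rad and contact force between each of the fingers, the arm and wrench below 0.1 N), for 0.2 s.
3. the nut is turned to its end with the wrench (all of step 1 and horizontal distance between socket_mouth and nut_top below 0.004 m and z of socket_mouth in the frame of nut_top below -0.0135 m and angle between wrench's own z axis and vertical below 0.17 rad and value of joint nut above 1.1 rad), for 0.1 s.
At the end, for the whole second after the job is handed in: The stop's index line is within 2.5 mm of the long line, the nut is turned clockwise to at least 1.1 rad (its end is at 1.2), and the wrench stands at rest, seated on the nut (at least 13.5 mm deep, within 4 mm of its axis, less than 0.17 rad from upright) (all of step 3 and linear speed of wrench below 0.02 m/s); the robot touches nothing.
It fails at once if the nut is tightened while the stop is off its line (value of joint nut above 0.85 rad and (y of stop_index in the frame of mark below -0.004 m or y of stop_index in the frame of mark above 0.004 m)).
It fails at once if the vial rack is moved by more than 20 mm (distance of vial_rack from where it was at the start of the episode above 0.02 m).
It fails at once if the specimen cup is moved by more than 20 mm (distance of cup_b from where it was at the start of the episode above 0.02 m).
It fails at once if the petri dish is moved by more than 20 mm (distance of petri_b from where it was at the start of the episode above 0.02 m).
It also fails if it takes over 72 s, if anything falls off the work surface, if the arm or the gripper's body presses on something with over 40 N, if the wrist force passes 120 N, or if a joint passes its speed limit or range.

### The arm

A 6-joint arm with a two-finger parallel gripper is mounted at the origin on a cart in front of the work surface, level with it; the furniture and walls round the work are solid. World frame = base frame: x ahead of the robot, y to its left, z up, the work surface at z = 0. Lengths are in m, angles in degrees, forces in N, time in s.
With the tool pointing down it reaches from about 0.375 to 0.9 m from the base axis. Payload 3.1 kg.
Tool frame: the origin (TCP) lies at the very end of the fingers, on their centre line; the grasp point (between the pads) lies 19 mm behind it; z points along the fingers, y is the direction in which the jaws open and shut (so a half turn about z gives the same grasp; the last joint's range is limited). The gripper opens to 87 mm and grips with 3 to 60 N. Pads are 19 mm wide; open, the fingers measure 117 mm over their backs; the gripper's body (75 mm by 190 mm) begins 51 mm behind the grasp point.
Start: joints at [-83.337, 30.224, 82.088, -0, 67.689, -10.227], TCP at [0.182, -0.598, 0.223] pointing down, gripper open.
Joint ranges: [-176.69, 176.69], [-43.24, 126.21], [12.49, 139.97], [-82, 262], [0, 151.66], [-163.58, 163.58]. Speed limits (degrees/s): [159.86, 159.86, 180, 180, 180, 180].

### API

Orientations are given as a 3x3 rotation matrix whose columns are the frame's x, y, z axes.
In Python, from rig import read_state, capture, hand_in gives the robot as it stands. The module is installed in compiled form; this text tells all that it offers.
- The arm moves only by the tool send_rows, never from a script. Its argument "moves" is one flat list of numbers, 7 for each row, row after row: the turn, a rotation vector about the world's x, y, z in degrees, then the shift along the world's x, y, z in cm, then the gripper's target within -1 to 1 (fully open at 1, half-way at 0, shut at -1). In form: [rx, ry, rz, tx, ty, tz, hand, rx, ry, rz, tx, ty, tz, hand, ...]. A call has 1 to 20 rows; each row shifts and turns the commanded pose from where the row before left it; what a row does not reach is not made up. A row lasts 1/10 s, in which the tool goes at most 50 mm and 8.59 degrees, less where a joint would pass 70% of its speed; a pose out of reach is approached as far as the arm can. A call with a gripper value outside its range is refused whole. The fingers move at their own pace and stop on an object; the grip force is fixed at half the most. Time passes only in rows, so rows that do not move let the fingers close. It gives the time, the measured TCP pose, the force and the opening at its end, in the units of the state.
- read_state(): the state, without advancing time (a new reading comes with each control period).
- capture(name): name is "scene" or "side" or "wrist"; returns a dict with "pixels" (420x560x3 uint8, red, green, blue), "vertical_fov" (degrees; the focal length in pixels is half the picture's height over the tangent of half this angle, whatever the lens; pixels are square), "cx", "cy" (the principal point, pixels), "dist" ([k1, k2, p1, p2, k3] as OpenCV has them; the pictures are not rectified), "rvec" (rotation vector, rad) and "tvec" (3), from world to camera coordinates, as OpenCV has them. Camera axes: x right, y down, z forward; pixel columns grow to the right and rows downward; lengths in m; the calibration is good to about 2 mm. A picture is of the moment at which its call begins. There is no depth.
- hand_in(): hands the job in, once; it reports no verdict.
The state is a dict: "time_s": time; "joint_positions": joint angles; "qvel": joint speeds; "tau": joint torques, N m; "position": TCP position; "tcp_rot": TCP orientation; "force": force on the tool from outside, world axes, zero at the start; "moment": the same for the moment, N m; "opening": opening from 0.0 (shut) to 1.0 (fully open).
Only numpy, scipy, OpenCV 4.12 (cv2) and the standard library are available. Lean on these libraries where they do the work, as an engineer would, in place of code of your own. Each camera call takes 0.05 s, during which the arm holds its last target.

## Working session

There is one attempt and no reset: what is moved stays moved. The work goes in short steps, Python scripts to look and compute and a tool call to move; the robot and the scene stay as the last step left them, time stands still between calls to the robot, and variables do not carry over. Pictures are saved under pics/ and viewed, and the job is handed in when it is done.

Besides the shell and the picture viewer there is one more tool, called after ">>>" as name(argument=value, ...) on one line, values as JSON. send_rows: Moves the arm, as the interface text tells. Its arguments: {"type":"object","properties":{"moves":{"type":"array","items":{"type":"number"}}},"required":["moves"]}

```bash
mkdir -p pics; cat > h.py <<'E'
import numpy as np, cv2
from rig import read_state, capture, hand_in
def K(c):
    f=210/np.tan(np.radians(c["vertical_fov"])/2)
    return np.array([[f,0,c["cx"]],[0,f,c["cy"]],[0,0,1]])
def ray(c,px):
    p=cv2.undistortPoints(np.array(px,float).reshape(-1,1,2),K(c),np.array(c["dist"],float)).reshape(-1,2)
    R=cv2.Rodrigues(np.array(c["rvec"],float))[0]; t=np.array(c["tvec"],float).ravel()
    d=np.c_[p,np.ones(len(p))]@R
    return -R.T@t,d
def onplane(c,px,z):
    o,d=ray(c,px); s=(z-o[2])/d[:,2]; return o+d*s[:,None]
def proj(c,P):
    return cv2.projectPoints(np.array(P,float).reshape(-1,3),np.array(c["rvec"],float),np.array(c["tvec"],float),K(c),np.array(c["dist"],float))[0].reshape(-1,2)
def tri(obs):
    A=np.zeros((3,3));b=np.zeros(3)
    for c,px in obs:
        o,d=ray(c,px);d=d[0]/np.linalg.norm(d[0]);M=np.eye(3)-np.outer(d,d);A+=M;b+=M@o
    return np.linalg.solve(A,b)
def shot(name,fn):
    c=capture(name); cv2.imwrite("pics/"+fn+".png",c["pixels"][:,:,::-1]); np.save("pics/"+fn+".npy",c,allow_pickle=True); return c
def load(fn): return np.load("pics/"+fn+".npy",allow_pickle=True).item()
def crop(fn,x0,y0,x1,y1,s,out):
    im=cv2.imread("pics/"+fn+".png")[y0:y1,x0:x1]; cv2.imwrite("pics/"+out+".png",cv2.resize(im,None,fx=s,fy=s,interpolation=cv2.INTER_CUBIC))
E
python3 - <<'E'
from h import *
np.set_printoptions(precision=4,suppress=True)
for n in ("scene","side","wrist"):
    c=shot(n,n+"0"); o,d=ray(c,[[280,210]]); print(n,o,d,c["vertical_fov"],c["dist"])
s=read_state();print(s)
E
```

```text
scene [-0.1597  0.5233  0.8509] [[ 0.5904 -0.4584 -0.6644]] 53.26624421929897 [0.0377 0.     0.     0.     0.    ]
side [0.0732 0.868  0.535 ] [[ 0.4307 -0.8047 -0.4086]] 45.22874989205068 [0.0365 0.     0.     0.     0.    ]
wrist [ 0.2511 -0.5759  0.3842] [[-0.2536 -0.0801 -0.964 ]] 58.54159028678456 [-0.0126  0.      0.      0.      0.    ]
{'time_s': 0.15, 'joint_positions': array([-83.3379,  30.2649,  82.1407,  -0.0009,  67.6892, -10.2288]), 'qvel': array([ 0.0131, -0.1669, -0.1674,  0.0114,  0.0139,  0.1277]), 'tau': array([  0.0003, -44.043 , -17.6843,   0.0633,   0.0552,  -0.0001]), 'position': array([ 0.1815, -0.5975,  0.2218]), 'tcp_rot': array([[ 0.9569,  0.2906, -0.0002],
       [ 0.2906, -0.9569,  0.0016],
       [ 0.0003, -0.0016, -1.    ]]), 'force': array([-0.767 , -0.3379, -0.0539]), 'moment': array([ 0.0275,  0.0017, -0.0309]), 'opening': 1.0035837514224077}
```

View pics/scene0.png

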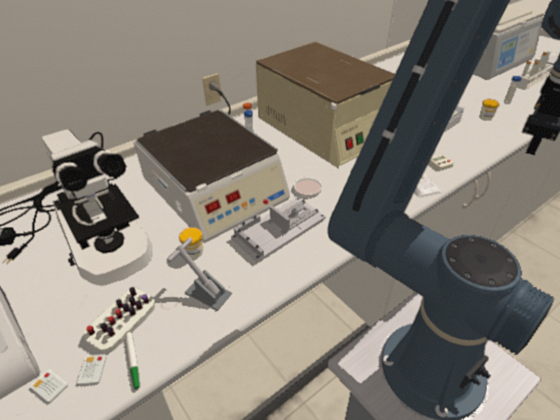

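View pics/side0.png

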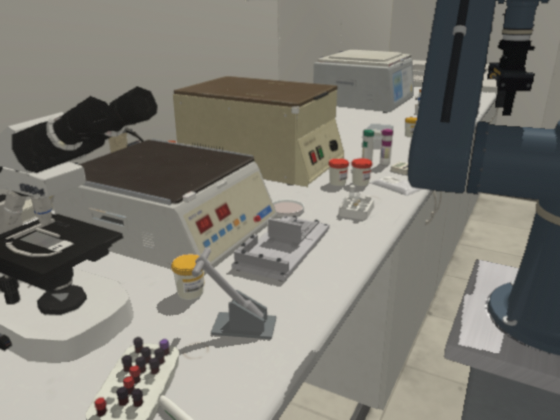

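View pics/wrist0.png

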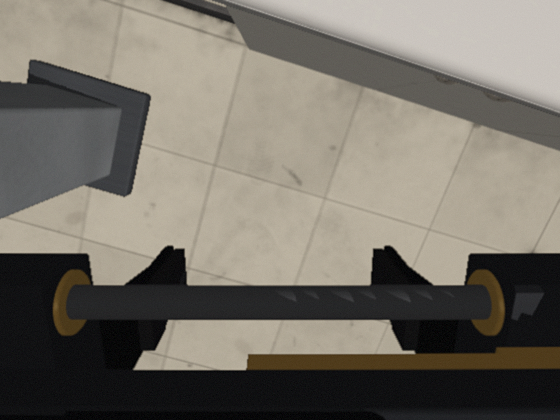

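The scene shows the nest near (280,225), the petri dish at (307,187), the cup with orange lid at (190,240), and the wrench in its rest at (207,285). I'll zoom in next.

```bash
python3 - <<'E'
from h import *
crop("scene0",160,165,340,310,4,"sc0z"); crop("side0",160,190,340,345,4,"sd0z")
c=load("scene0"); d=load("side0")
print(onplane(c,[[282,225],[208,290],[190,250],[307,187]],0.01))
E
```

```text
[[ 0.53242095 -0.02080334  0.01      ]
 [ 0.46472888  0.26781515  0.01      ]
 [ 0.612465    0.2364617   0.01      ]
 [ 0.62059344 -0.19359887  0.01      ]]
```

View pics/sc0z.png

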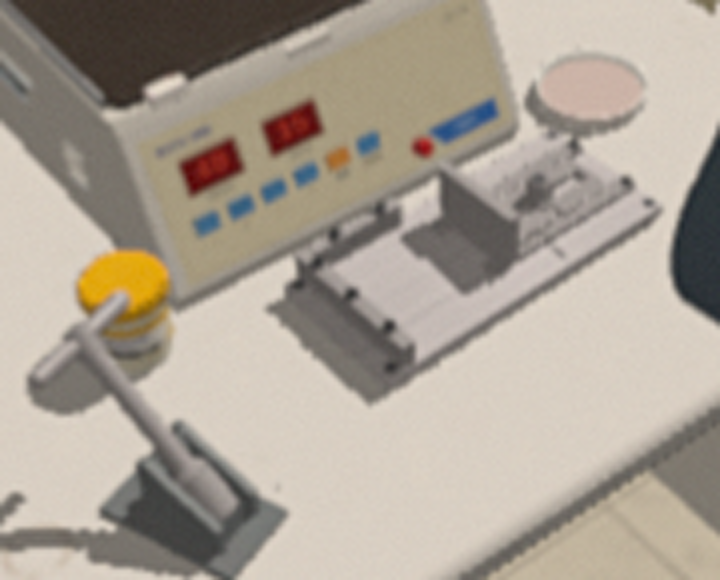

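View pics/sd0z.png

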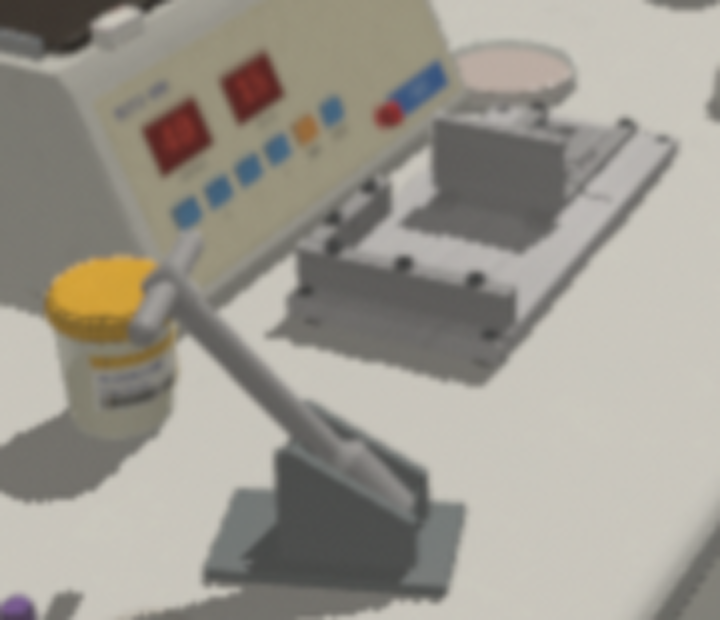

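```bash
python3 - <<'E'
from h import *
np.set_printoptions(precision=4,suppress=True)
c=load("scene0"); d=load("side0")
z=lambda p:[160+p[0]/4,165+p[1]/4]
a=onplane(c,[z((393,378)),z((660,208))],0.016);print(a)
v=a[0]-a[1];print(np.linalg.norm(v),np.degrees(np.arctan2(-v[0],v[1])))
# fingers & camera in tool frame
w=load("wrist0");s=read_state();o,dd=ray(w,[[280,210],[280,0],[280,260]])
R=s["tcp_rot"];print(R.T@(o-s["position"]),dd@R)
# heights of instruments
E
```

```text
[[ 0.4635  0.1142  0.016 ]
 [ 0.4751 -0.1366  0.016 ]]
0.25112122295210004 2.647289319451612
[ 0.0729 -0.0007 -0.1624] [[-0.2662  0.0045  0.9639]
 [ 0.2763  0.0046  1.1135]
 [-0.3949  0.0045  0.9284]]
```

>>> send_rows(moves=[0,0,0,0,0,4,1,0,0,0,0,0,4,1,0,0,-1,2.1,4.0,0,1,0,0,-1,2.1,4.0,0,1,0,0,-1,2.1,4.0,0,1,0,0,-1,2.1,4.0,0,1,0,0,-1,2.1,4.0,0,1,0,0,-1,2.1,4.0,0,1,0,0,-1,2.1,4.0,0,1,0,0,-1,2.1,4.0,0,1,0,0,-1,2.1,4.0,0,1,0,0,-1,2.1,4.0,0,1,0,0,-1,2.1,4.0,0,1,0,0,-1,2.1,4.0,0,1,0,0,-1,2.1,4.0,0,1,0,0,-1,2.1,4.0,0,1,0,0,0,0,0,-2,1,0,0,0,0,0,-2,1,0,0,0,0,0,0,1])

```text
time_s: 2.05
position: [0.4735, -0.0367, 0.2602]
tcp_rot: [[0.999, 0.052, -0.006], [0.052, -0.999, 0.002], [-0.006, -0.002, -1.0]]
force: [-0.7, 0.6, -0.7]
opening: 0.997
```

```bash
python3 - <<'E'
from h import *
np.set_printoptions(precision=4,suppress=True)
shot("wrist","w1");s=read_state();print(s["time_s"],s["joint_positions"],s["position"],s["tcp_rot"])
E
```

```text
2.1 [-17.9915  15.8612  99.8675  -0.0012  64.4828  69.0873] [ 0.4746 -0.0374  0.2615] [[ 0.9987  0.051  -0.0035]
 [ 0.051  -0.9987  0.0011]
 [-0.0035 -0.0013 -1.    ]]
```

View pics/w1.png

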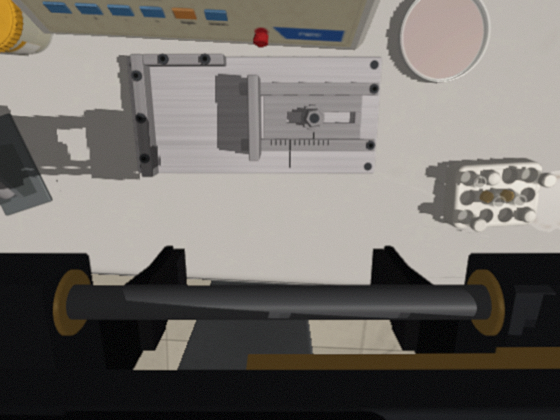

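```bash
python3 - <<'E'
from h import *
crop("w1",230,60,390,180,5,"w1z")
E
```

```text
(no output)
```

View pics/w1z.png

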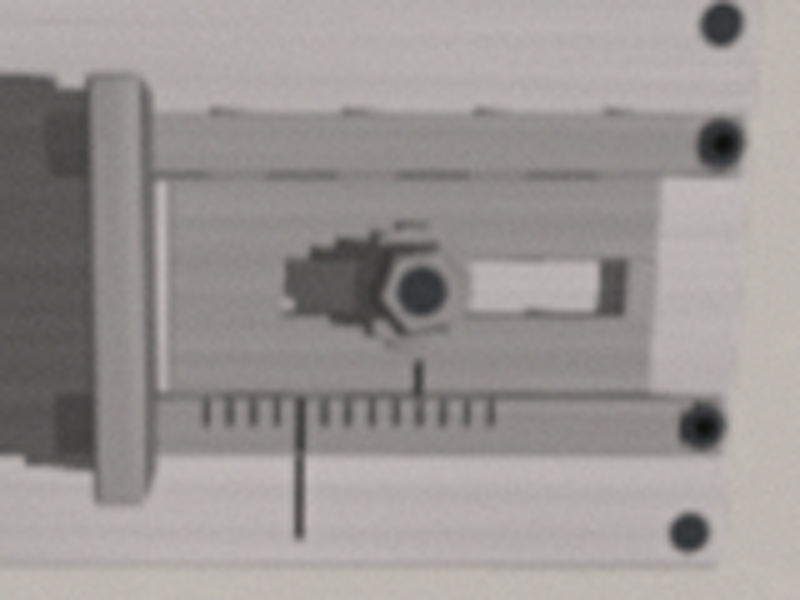

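```bash
python3 - <<'E'
from h import *
np.set_printoptions(precision=4,suppress=True)
c=load("w1"); z=lambda *P:[[230+p[0]/5-.4,60+p[1]/5-.4] for p in P]
im,=z((418,392)),
ix,mk=onplane(c,z((418,392),(300,396)),0.022)
print(ix,mk,ix-mk)
l=onplane(c,z((300,400),(300,538)),0.016);print("line",l)
t=onplane(c,z((116,75),(122,502)),0.066);print("top",t,t.mean(0),np.linalg.norm(t[0]-t[1]))
te=onplane(c,z((91,290),(145,290)),0.066);print(te)
n=onplane(c,z((422,291)),0.044);print("nut",n)
p=onplane(c,z((715,566),(40,566)),0.016);v=p[1]-p[0];print("yaw",np.degrees(np.arctan2(-v[0],v[1])))
r=onplane(c,z((150,455),(680,455)),0.022);v=r[0]-r[1];print("yaw",np.degrees(np.arctan2(-v[0],v[1])))
r=onplane(c,[[128,172],[378,171]],0.016);print(r)
crop("w1",300,95,330,140,18,"nutz")
E
```

```text
[ 0.5147 -0.0703  0.022 ] [ 0.5125 -0.0455  0.022 ] [ 0.0021 -0.0248  0.    ]
line [[ 0.5112 -0.0457  0.016 ]
 [ 0.4815 -0.0475  0.016 ]]
top [[ 0.5715 -0.0077  0.066 ]
 [ 0.4947 -0.0114  0.066 ]] [ 0.5331 -0.0096  0.066 ] 0.07687968105753536
[[ 0.5336 -0.0043  0.066 ]
 [ 0.5342 -0.0143  0.066 ]]
nut [[ 0.536  -0.0675  0.044 ]]
yaw 2.998484010160789
yaw 3.001295714112602
[[ 0.467   0.1295  0.016 ]
 [ 0.4824 -0.1444  0.016 ]]
```

View pics/nutz.png

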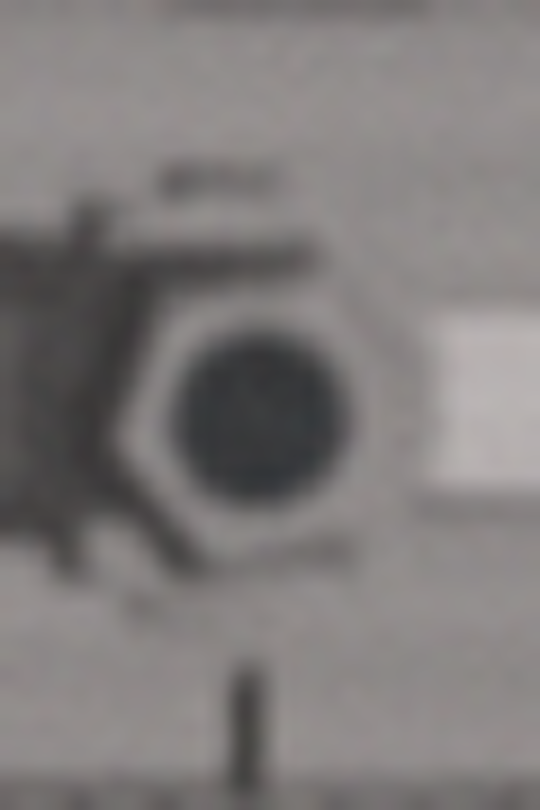

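```bash
python3 - <<'E'
from h import *
np.set_printoptions(precision=4,suppress=True)
c=load("scene0"); d=load("side0");w=load("w1")
print("TL corner",tri([(c,[187.5,192]),(d,[176,209])]))
print("button",tri([(c,[265.75,201.75]),(d,[257.5,218.75])]),tri([(c,[265.75,201.75]),(w,[261,37])]))
print("base",onplane(w,[[100,42],[250,48],[350,48]],0.02))
# TR top front corner scene zoom (497,5) ; side zoom(430,0)
print("TR",tri([(c,[160+495/4,165]),(d,[160+425/4,190])]))
# wrench: bar ends, scene zoom / side zoom
Z=lambda p:[160+p[0]/4-.4,165+p[1]/4-.4]; Y=lambda p:[160+p[0]/4-.4,190+p[1]/4-.4]
for n,a,b in (("bar far",(122,300),(192,240)),("bar near",(38,376),(145,330)),("hub",(80,334),(168,278)),("mouth?",(232,500),(408,505)),("sockettop",(183,468),(345,455)),("cup",(124,283),(106,288)),("petri",(592,90),(512,75))):
    P=tri([(c,Z(a)),(d,Y(b))]);print(n,P,proj(c,P)-Z(a))
E
```

```text
TL corner [0.6664 0.1869 0.1487]
button [ 0.6053 -0.018   0.0516] [ 0.6035 -0.0145  0.0552]
base [[ 0.5978  0.1487  0.02  ]
 [ 0.5995 -0.0008  0.02  ]
 [ 0.6047 -0.1003  0.02  ]]
TR [ 0.6643 -0.1429  0.0786]
bar far [0.54   0.2577 0.1222] [[-0.047  -0.0692]]
bar near [0.5147 0.3258 0.1223] [[0.1926 0.2893]]
hub [0.5278 0.2917 0.1245] [[0.0638 0.0945]]
mouth? [0.4423 0.2514 0.0171] [[0.5256 0.9859]]
sockettop [0.4593 0.272  0.049 ] [[0.3574 0.6321]]
cup [0.6137 0.2267 0.0619] [[-0.4591 -0.656 ]]
petri [ 0.6235 -0.2001  0.0029] [[0.2492 0.3983]]
```

>>> send_rows(moves=[0,0,0,1.95,0.93,-3,-0.2,0,0,0,1.95,0.93,-3,-0.2,0,0,0,1.95,0.93,-3,-0.2,0,0,0,0,0,-3.5,-0.2,0,0,0,0,0,-3,-0.2,0,0,0,0,0,0,-0.2,0,0,0,0,0,0,-0.2,0,0,0,0,0,0,-0.2])

```text
time_s: 2.9
position: [0.5358, -0.0108, 0.1096]
tcp_rot: [[0.999, 0.05, 0.004], [0.05, -0.999, -0.001], [0.004, 0.001, -1.0]]
force: [-0.2, -0.6, 0.7]
opening: 0.422
```

```bash
python3 - <<'E'
from h import *
np.set_printoptions(precision=4,suppress=True)
shot("wrist","w2");s=read_state();print(s["time_s"],s["position"],s["opening"],s["force"])
E
```

```text
2.95 [ 0.5358 -0.0107  0.1097] 0.412055063261492 [-0.2686  0.1888  0.6229]
```

View pics/w2.png

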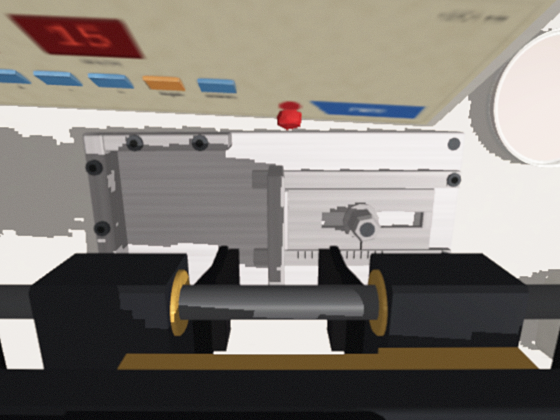

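The upright lies at column 275, centred between the fingers (228 and 332). I'm descending and gripping.

>>> send_rows(moves=[0,0,0,0,0.05,-2.5,-0.2,0,0,0,0,0,-2.5,-0.2,0,0,0,0,0,-2.1,-0.2,0,0,0,0,0,0,-0.2,0,0,0,0,0,0,-1,0,0,0,0,0,0,-1,0,0,0,0,0,0,-1,0,0,0,0,0,0,-1,0,0,0,0,0,0,-1])

```text
time_s: 3.85
position: [0.5348, -0.0097, 0.0375]
tcp_rot: [[0.999, 0.051, 0.002], [0.051, -0.999, -0.0], [0.002, 0.0, -1.0]]
force: [-0.6, -0.5, 5.3]
opening: 0.113
```

```bash
python3 - <<'E'
from h import *
np.set_printoptions(precision=4,suppress=True)
shot("wrist","w3");s=read_state();print(s["time_s"],s["position"],s["opening"],s["force"],s["joint_positions"])
crop("w3",240,90,480,270,3,"w3z")
E
```

```text
3.9 [ 0.5348 -0.0097  0.0375] 0.11657720301127202 [-0.3361 -0.1704  5.3663] [-13.0182  40.0203 102.9868   0.0072  36.8874  74.0815]
```

View pics/w3z.png

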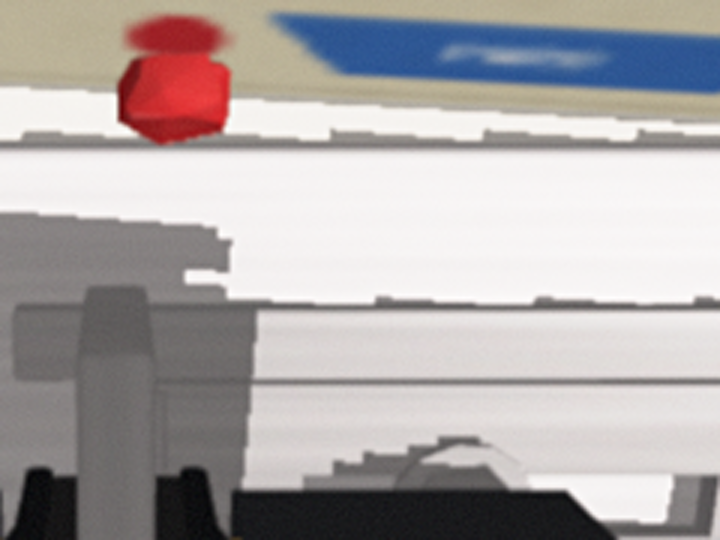

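>>> send_rows(moves=[0,0,0,-0.026,0.5,0,-1,0,0,0,-0.026,0.5,0,-1,0,0,0,-0.026,0.5,0,-1,0,0,0,-0.026,0.5,0,-1,0,0,0,-0.026,0.5,0,-1,0,0,0,0,0,0,-1,0,0,0,0,0,0,-1,0,0,0,0,0,0,-1,0,0,0,0,0,0,-1])

```text
time_s: 4.8
position: [0.5335, 0.0154, 0.0375]
tcp_rot: [[0.999, 0.05, 0.002], [0.05, -0.999, -0.0], [0.002, 0.0, -1.0]]
force: [0.5, 0.8, 6.0]
opening: 0.118
```

>>> send_rows(moves=[0,0,0,0,0,0,-0.2,0,0,0,0,0,0,-0.2,0,0,0,0,0,0,-0.2,0,0,0,0,0,3.5,-0.2,0,0,0,0,0,4.5,-0.2,0,0,0,-2,-1.5,4,-0.2,0,0,0,-2.5,-2,2.5,-0.2,0,0,0,-2.5,-2,0,-0.2,0,0,0,0,0,0,0,0,0,0,0,0,0,0.2,0,0,0,0,0,0,0.2])

```text
time_s: 5.9
position: [0.4635, -0.0394, 0.1813]
tcp_rot: [[0.999, 0.05, 0.0], [0.05, -0.999, 0.0], [0.0, -0.0, -1.0]]
force: [0.2, 0.2, -0.3]
opening: 0.563
```

```bash
python3 - <<'E'
from h import *
np.set_printoptions(precision=4,suppress=True)
shot("wrist","w4");s=read_state();print(s["time_s"],s["position"],s["opening"],s["force"],s["joint_positions"])
crop("w4",220,40,420,190,4,"w4z")
E
```

```text
5.95 [ 0.4635 -0.0393  0.1811] 0.5777935206856862 [ 0.4831 -0.7818 -0.9593] [-18.6585  21.6991 106.9969   0.0144  51.3114  68.4114]
```

View pics/w4z.png

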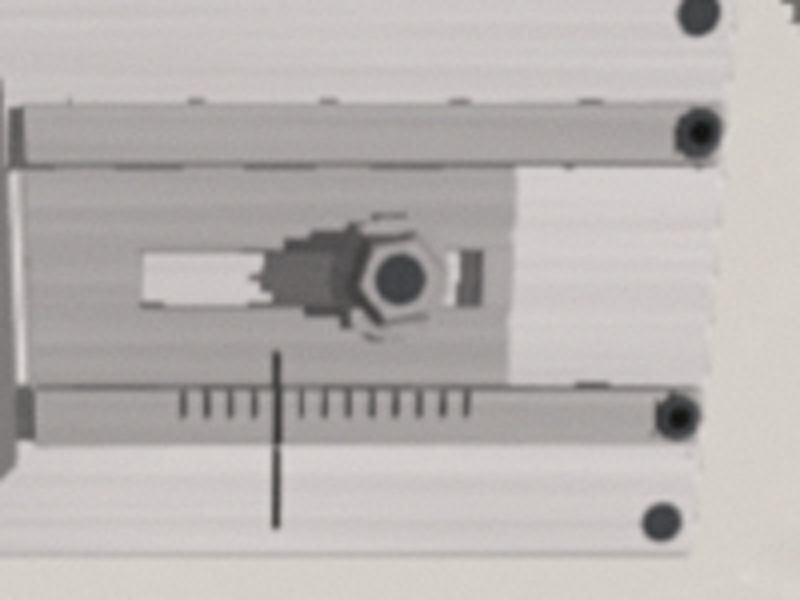

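The index meets the long line at (276,385) in the zoomed view, with no offset I can see. Next I'll measure the nut's angle.

```bash
python3 - <<'E'
from h import *
crop("w4",300,90,345,130,16,"nutz2")
E
```

```text
(no output)
```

View pics/nutz2.png

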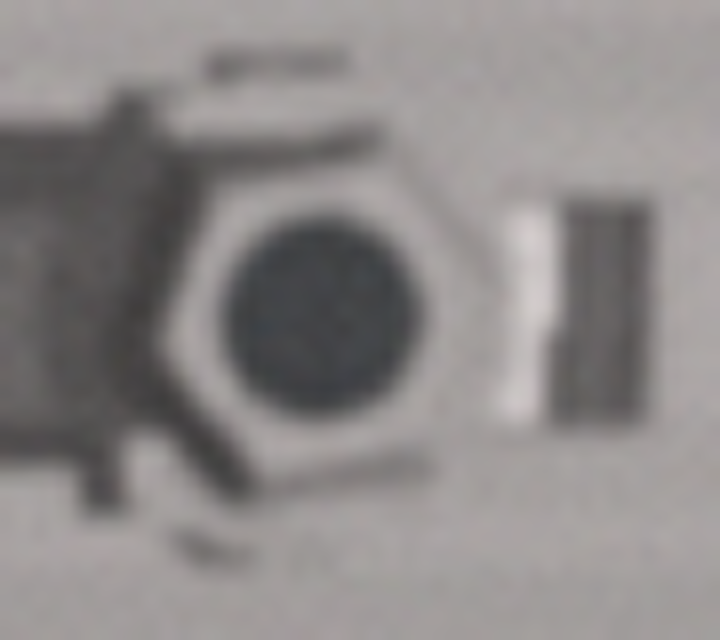

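```bash
python3 - <<'E'
from h import *
np.set_printoptions(precision=4,suppress=True)
c=load("w4"); z=lambda *P:np.array([[300+p[0]/16-.5,90+p[1]/16-.5] for p in P])
P=onplane(c,z((165,335),(250,490),(432,462),(385,150),(213,180)),0.044)
C=onplane(c,z((322,315)),0.044)[0];print("bolt",C)
for p in P: v=p-C;print(np.linalg.norm(v[:2]),np.degrees(np.arctan2(v[1],v[0]))%60)
for a,b in((0,1),(1,2),(3,4),(4,0)):
    v=P[b]-P[a];print("edge",np.linalg.norm(v),np.degrees(np.arctan2(v[1],v[0]))%60)
# w1
z=lambda *P:[[220+p[0]/4-.4,40+p[1]/4-.4] for p in P]
print("idx/mark",onplane(c,z((276.5,352),(276.5,440)),0.022),"line low",onplane(c,z((276,525)),0.016))
g=cv2.cvtColor(c["pixels"],cv2.COLOR_RGB2GRAY)
print(g[128:146:1,284:294])
E
```

```text
bolt [ 0.5358 -0.0672  0.044 ]
0.0076301903993762875 39.97361283914523
0.00887302106600094 41.24917927315576
0.008866769271163557 41.64642600946945
0.00816653241153109 42.77938361835763
0.008293077963536465 43.70505264423058
edge 0.008477893350208189 33.36522645205983
edge 0.008923101642492357 41.482497846533306
edge 0.008345395463888489 42.49332272486046
edge 0.007531172166160263 46.29106656249223
idx/mark [[ 0.5196 -0.0448  0.022 ]
 [ 0.5012 -0.0458  0.022 ]] line low [[ 0.482 -0.047  0.016]]
[[160 157 158 144 104  92 137 157 159 158]
 [160 161 158 144  88  73 129 159 159 158]
 [160 164 164 147  87  69 129 160 160 160]
 [164 161 165 145  88  71 131 162 166 164]
 [162 162 164 145  90  74 132 162 165 164]
 [160 163 164 148  88  77 135 161 164 162]
 [161 160 161 145  89  75 134 160 161 160]
 [150 151 149 133  83  73 125 149 152 151]
 [118 118 120 108  77  69 102 125 131 130]
 [115 127 131 121  91  67  96 130 137 134]
 [133 156 157 148 106  65 107 154 161 157]
 [132 165 169 159 110  64 111 162 172 163]
 [128 163 166 151 106  63 111 158 165 163]
 [124 158 164 152 103  61 106 156 163 157]
 [126 156 162 150 102  61 108 155 163 164]
 [130 161 166 154 102  60 110 157 166 161]
 [149 166 166 153 100  64 111 160 166 165]
 [162 166 163 154 103  60 112 159 165 161]]
```

```bash
python3 - <<'E'
from h import *
from scipy.optimize import least_squares
np.set_printoptions(precision=4,suppress=True)
S=[((-83.34,30.265,82.141),(.1815,-.5975,.2218)),((-17.99,15.861,99.8675),(.4746,-.0374,.2615)),((-13.018,40.02,102.987),(.5348,-.0097,.0375)),((-18.6585,21.6991,106.9969),(.4635,-.0393,.1811))]
def f(p):
    a,L1,L2,h,o,b=p;r=[]
    for j,x in S:
        j=np.radians(j);R=a+L1*np.sin(j[1])+L2*np.sin(j[1]+j[2])+b*np.cos(j[1]+j[2]);z=h+L1*np.cos(j[1])+L2*np.cos(j[1]+j[2])-b*np.sin(j[1]+j[2])
        c,s=np.cos(j[0]),np.sin(j[0]);r+=[c*R-s*o-x[0],s*R+c*o-x[1],z-x[2]]
    return r
r=least_squares(f,[0,.4,.4,0,.11,0]);print(r.x,np.abs(r.fun).max())
E
```

```text
[-0.0005  0.5894  0.3903 -0.0344  0.111   0.1127] 0.00024912058495651923
```

>>> send_rows(moves=[0,0,2.5,-0.5,3,4,0.2,0,0,2.5,-0.5,4.3,4,0.2,0,0,2.5,-0.5,4.3,4,0.2,0,0,2.5,-0.5,4.3,0,0.2,0,0,2.5,-0.5,4.3,0,0.2,0,0,2.5,-0.5,4.3,0,0.2,0,0,2.5,-0.35,4.3,0,0.2,0,0,0,0,0,0,0.2,0,0,0,0,0,0,0.2,0,0,0,0,0,0,0.2])

```text
time_s: 6.95
position: [0.4309, 0.2348, 0.2887]
tcp_rot: [[0.937, 0.348, -0.001], [0.348, -0.937, -0.001], [-0.001, 0.0, -1.0]]
force: [0.1, -0.0, 0.2]
opening: 0.597
```

```bash
python3 - <<'E'
from h import *
np.set_printoptions(precision=4,suppress=True)
shot("wrist","w5");s=read_state();print(s["time_s"],s["position"],s["opening"],s["joint_positions"]);print(s["tcp_rot"])
E
```

```text
7.0 [0.431  0.2344 0.2888] 0.5986340969683209 [15.475  15.1653 95.9262 -0.0249 68.9606 85.1609]
[[ 0.9377  0.3473 -0.0008]
 [ 0.3473 -0.9377 -0.0006]
 [-0.0009  0.0003 -1.    ]]
```

View pics/w5.png

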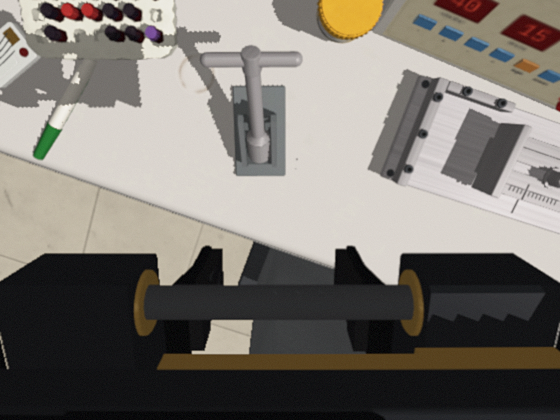

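```bash
python3 - <<'E'
from h import *
crop("w5",190,30,320,190,5,"w5z")
E
```

```text
(no output)
```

View pics/w5z.png

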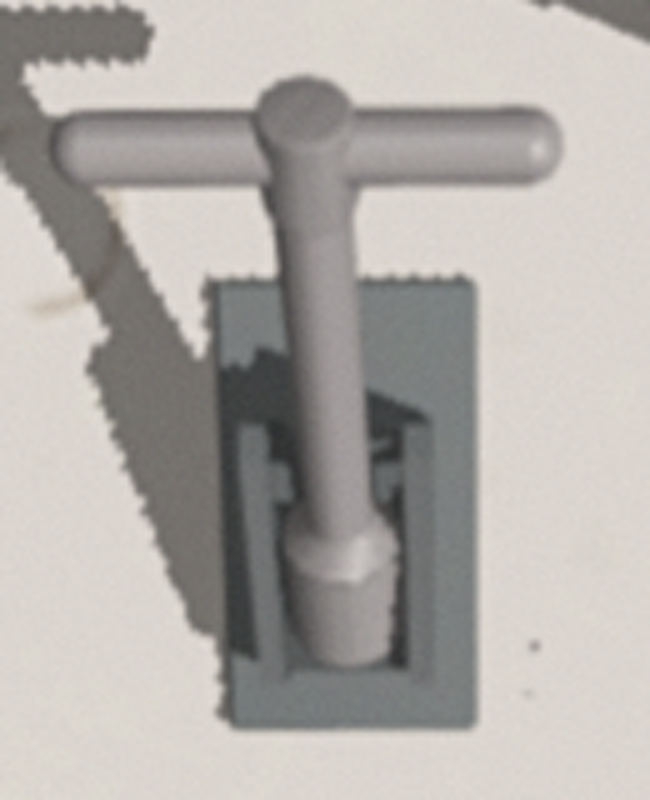

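```bash
python3 - <<'E'
from h import *
np.set_printoptions(precision=4,suppress=True)
c=load("w5"); z=lambda *P:[[190+p[0]/5-.4,30+p[1]/5-.4] for p in P]
sc=load("scene0");sd=load("side0")
for zb in (.118,.122,.126):
    P=onplane(c,z((55,147),(562,144)),zb);v=P[1]-P[0];print(zb,P.mean(0),np.linalg.norm(v),np.degrees(np.arctan2(v[1],v[0]))+90)
Z=lambda p:[160+p[0]/4-.4,165+p[1]/4-.4]; Y=lambda p:[160+p[0]/4-.4,190+p[1]/4-.4]
for a,b,w in (((122,300),(192,240),(555,143)),((38,376),(145,330),(63,147))):
    print(tri([(sc,Z(a)),(sd,Y(b)),(c,z(w)[0])]))
# base corners
B=onplane(c,z((215,280),(475,280),(475,727),(235,727)),0.006);print(B,[np.linalg.norm(B[i]-B[(i+1)%4]) for i in range(4)])
v=B[1]-B[2];print(np.degrees(np.arctan2(v[1],v[0])))
# shaft midline points
for p,zz in (((334,510),.05),((315,300),.09)): print(onplane(c,z(p),zz))
m=np.array([.528,.2917,.1245])
E
```

```text
0.118 [0.5272 0.295  0.118 ] 0.08434423643928923 20.662384276340973
0.122 [0.5268 0.2946 0.122 ] 0.0833315502528492 20.662384276340944
0.126 [0.5265 0.2942 0.126 ] 0.08231886406640906 20.662384276340973
[0.5411 0.2568 0.1213]
[0.5117 0.3293 0.1258]
[[0.5023 0.3168 0.006 ]
 [0.5228 0.2617 0.006 ]
 [0.427  0.2256 0.006 ]
 [0.407  0.2797 0.006 ]] [np.float64(0.05879458407838254), np.float64(0.10230223286206035), np.float64(0.0577018463235461), np.float64(0.10231952020464988)]
20.630364346659473
[[0.467  0.2732 0.05  ]]
[[0.5048 0.2879 0.09  ]]
```

>>> send_rows(moves=[0.87,-2.34,0,1.5,1.17,-3.45,0.2,0.87,-2.34,0,1.5,1.17,-3.45,0.2,0.87,-2.34,0,1.5,1.17,-3.45,0.2,0.87,-2.34,0,1.5,1.17,-3.45,0.2,0,0,0,0,0,0,0.2,0,0,0,0,0,0,0.2,0,0,0,0,0,0,0.2])

```text
time_s: 7.7
position: [0.492, 0.2814, 0.153]
tcp_rot: [[0.923, 0.347, 0.165], [0.342, -0.938, 0.061], [0.176, 0.0, -0.984]]
force: [0.8, 0.2, -0.2]
opening: 0.6
```

```bash
python3 - <<'E'
from h import *
np.set_printoptions(precision=4,suppress=True)
shot("wrist","w6");s=read_state();print(s["time_s"],s["position"],s["opening"],s["joint_positions"]);print(s["tcp_rot"])
E
```

```text
7.75 [0.4922 0.2817 0.1533] 0.603726187379142 [ 18.3025  27.9578 102.1467   0.5422  39.7249  87.587 ]
[[ 0.9229  0.3474  0.1658]
 [ 0.342  -0.9377  0.0612]
 [ 0.1767  0.0002 -0.9843]]
```

View pics/w6.png

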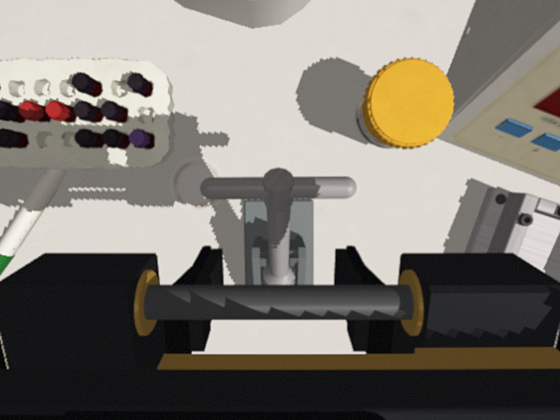

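```bash
cat > kin.py <<'E'
import numpy as np
from scipy.spatial.transform import Rotation as Ro
from scipy.optimize import least_squares
S=[((-83.3379,30.2649,82.1407,-.0009,67.6892,-10.2288),(.1815,-.5975,.2218)),((-17.9915,15.8612,99.8675,-.0012,64.4828,69.0873),(.4746,-.0374,.2615)),((-13.0182,40.0203,102.9868,.0072,36.8874,74.0815),(.5348,-.0097,.0375)),((-18.6585,21.6991,106.9969,.0144,51.3114,68.4114),(.4635,-.0393,.1811)),((15.475,15.1653,95.9262,-.0249,68.9606,85.1609),(.431,.2344,.2888)),((18.3025,27.9578,102.1467,.5422,39.7249,87.587),(.4922,.2817,.1533))]
def fk(p,q,s4=1,s6=1):
    a,L1,L2,h,o,b,d=p; q1,q2,q3,q4,q5,q6=q
    A=Ro.from_euler('z',q1,degrees=True);P2=Ro.from_euler('y',q2,degrees=True);P3=Ro.from_euler('y',q2+q3,degrees=True)
    W=A.apply(np.array([a,o,h])+P2.apply([0,0,L1])+P3.apply([b,0,L2]))
    R=A*P3*Ro.from_euler('z',s4*q4,degrees=True)*Ro.from_euler('y',q5,degrees=True)*Ro.from_euler('z',s6*q6,degrees=True)
    return W+R.apply([0,0,d]),R
p=least_squares(lambda p:np.concatenate([fk(p,q)[0]-x for q,x in S]),[0,.59,.39,.3,.11,.11,.33])
res=np.abs(p.fun).max(); p=p.x
E
python3 - <<'E'
from kin import *
np.set_printoptions(precision=4,suppress=True)
print(p,res)
T=np.array([[0.9229,0.3474,0.1658],[0.342,-.9377,.0612],[.1767,.0002,-.9843]])
T0=np.array([[0.9377,0.3473,-.0008],[0.3473,-.9377,-.0006],[-.0009,.0003,-1]])
for s4 in(1,-1):
  for s6 in(1,-1):
    for q,t in((S[5],T),(S[4],T0)): print(s4,s6,(fk(p,q[0],s4,s6)[1].inv()*Ro.from_matrix(t)).as_rotvec(degrees=True))
E
```

```text
[-0.      0.5881  0.3917  0.2745  0.111   0.1142  0.3058] 4.356998587085048e-05
1 1 [-0.0009  0.0005 89.9984]
1 1 [ 0.0011  0.0021 89.9997]
1 -1 [  0.0005   0.0009 -94.8276]
1 -1 [  0.002   -0.0013 -99.6785]
-1 1 [ 0.521   0.5684 90.8312]
-1 1 [-0.0322 -0.0374 89.9818]
-1 -1 [  0.5502  -0.5488 -93.9923]
-1 -1 [ -0.0354   0.0361 -99.6964]
```

```bash
cat >> kin.py <<'E'
LO=np.array([-176.69,-43.24,12.49,-82,0,-163.58]);HI=np.array([176.69,126.21,139.97,262,151.66,163.58])
C90=Ro.from_euler('z',90,degrees=True)
def tool(q):
    x,R=fk(p,q);return x,R*C90
def ik(x,R,q0):
    f=lambda q:np.r_[(tool(q)[0]-x)*10,(tool(q)[1].inv()*R).as_rotvec()]
    r=least_squares(f,np.clip(q0,LO+.01,HI-.01),bounds=(LO,HI),x_scale=10);return r.x,np.abs(r.fun).max()
E
python3 - <<'E'
from kin import *
np.set_printoptions(precision=2,suppress=True)
q=np.array(S[5][0]);x0,R0=tool(q)
rh=np.array([.9357,.3527,0]);u=np.array([.3527,-.9357,0]);s=np.array([.6015,.2267,.766])
nut=np.array([.5358,-.0673,.0]);
for tp in (0,10,15,20):
  for D in (21.9,-38.1):
    R1=Ro.from_rotvec(u*(tp-10.2),degrees=True)*R0
    G=np.array([.5015,.2849,.0898])
    qq,e=ik(G+R1.apply([0,0,.019]),R1,q); print("pick",tp,qq,e)
    ok=True
    Gt=nut+[0,0,.0275+.098]
    N=24;m=0
    for i in range(N+1):
        f=i/N
        R=Ro.from_euler('z',D*f,degrees=True)*Ro.from_rotvec(u*40*f,degrees=True)*R1
        g=G+(Gt-G)*f+np.array([0,0,min(.1,.8*min(f,1-f))])
        qn,e=ik(g+R.apply([0,0,.019]),R,qq); m=max(m,e)
        st=np.abs(qn-qq).max();qq=qn
        if i%6==0 or e>1e-3:print(tp,D,i,qn,"%.1e %.0f"%(e,st))
E
```

```text
pick 0 [18.54 38.73 95.95 -0.1  45.33 88.27] 4.507932915842616e-10
0 21.9 0 [18.54 38.73 95.95 -0.1  45.33 88.27] 4.5e-10 0
0 21.9 6 [  7.74  24.42 103.03   4.49  43.15  68.91] 1.1e-13 4
0 21.9 12 [ -7.09  20.88 111.07  22.23  34.19  34.67] 4.4e-12 7
0 21.9 18 [-24.41  20.83 114.58  45.07  38.27  -5.76] 4.8e-11 6
0 21.9 24 [-40.11  36.73 116.06  66.54  43.98 -49.  ] 1.2e-15 9
pick 0 [18.54 38.73 95.95 -0.1  45.33 88.27] 4.507932915842616e-10
0 -38.1 0 [18.54 38.73 95.95 -0.1  45.33 88.27] 4.5e-10 0
0 -38.1 6 [  9.25  24.47 102.93   0.38  42.63  88.19] 1.0e-14 2
0 -38.1 12 [ -0.63  20.55 111.72   1.49  27.77  86.9 ] 1.1e-11 2
0 -38.1 18 [-10.6   18.91 118.56   5.8   12.64  82.34] 1.1e-13 3
0 -38.1 24 [-19.81  35.5  128.07 176.37  23.56 -88.17] 1.5e-10 9
pick 10 [ 18.34  36.74 103.28   0.67  30.01  87.46] 2.220446049250313e-15
10 21.9 0 [ 18.34  36.74 103.28   0.67  30.01  87.46] 2.2e-15 0
10 21.9 6 [  5.74  22.48 110.23  13.99  29.17  58.79] 1.5e-10 7
10 21.9 12 [-11.3   20.65 117.75  48.43  26.96   6.35] 2.1e-10 9
10 21.9 18 [-29.85  22.73 119.87  65.88  40.32 -30.14] 3.1e-11 4
10 21
[... 1367 characters left out ...]
10.44   3.46  13.45  84.55] 3.3e-14 0
20 21.9 6 [  3.43  22.11 117.44  42.28  16.56  29.33] 3.0e-14 14
20 21.9 12 [-15.88  22.53 124.27  83.28  28.43 -31.92] 2.2e-15 6
20 21.9 18 [-35.08  26.76 124.66  82.14  47.35 -51.5 ] 9.3e-13 3
20 21.9 24 [-48.86  46.87 119.72  81.09  61.18 -74.38] 2.2e-10 6
pick 20 [ 18.1   36.17 110.44   3.46  13.45  84.55] 3.275157922644212e-14
20 -38.1 0 [ 18.1   36.17 110.44   3.46  13.45  84.55] 3.3e-14 0
20 -38.1 6 [  8.8   22.25 117.13   5.89  10.72  82.52] 5.1e-14 3
20 -38.1 12 [ -1.21  21.99 125.83 167.36   7.96 -79.32] 1.4e-11 7
20 -38.1 18 [-11.29  25.18 132.45 174.59  27.66 -87.05] 1.5e-12 3
20 -38.1 24 [-20.35  52.86 138.81 177.42  71.63 -90.32] 5.1e-10 10
```

>>> send_rows(moves=[0,0,0,0.31,0.11,-2.05,0.2,0,0,0,0.31,0.11,-2.05,0.2,0,0,0,0.31,0.11,-2.05,0.2,0,0,0,0.31,0.11,-2.05,0.2,0,0,0,0,0,0,0.2,0,0,0,0,0,0,0.2])

```text
time_s: 8.35
position: [0.5039, 0.2864, 0.0706]
tcp_rot: [[0.923, 0.348, 0.164], [0.343, -0.937, 0.061], [0.175, 0.0, -0.985]]
force: [-0.3, -0.1, 0.7]
opening: 0.594
```

```bash
python3 - <<'E'
from h import *
np.set_printoptions(precision=4,suppress=True)
c=shot("scene","s7");shot("side","sd7");s=read_state();print(s["time_s"],s["position"],s["force"])
crop("sd7",140,210,300,345,4.5,"sd7z")
E
```

```text
8.45 [0.5042 0.2867 0.0711] [-0.1517 -0.1468  0.9697]
```

View pics/sd7z.png

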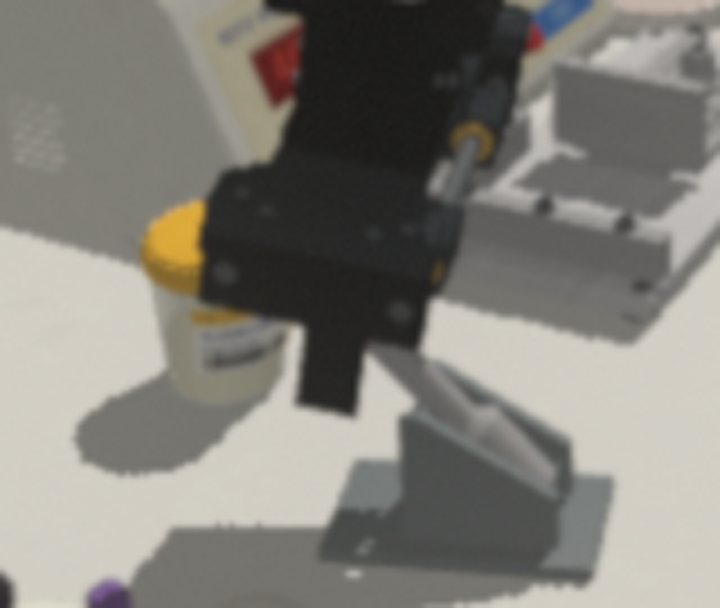

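>>> send_rows(moves=[0,0,0,0,0,0,-1,0,0,0,0,0,0,-1,0,0,0,0,0,0,-1,0,0,0,0,0,0,-1,0,0,0,0,0,0,-1,0,0,0,0,0,0,-1,0,0,0,0,0,0,-1])

```text
time_s: 9.15
position: [0.5033, 0.2864, 0.0692]
tcp_rot: [[0.923, 0.349, 0.162], [0.343, -0.937, 0.06], [0.173, 0.0, -0.985]]
force: [0.5, -0.6, 0.0]
opening: 0.148
```

>>> send_rows(moves=[0,0,0,0,0,1,-1,0,0,0,0,0,2,-1,0,0,0,0,0,2.5,-1,0,0,0,0,0,2.5,-1,0,0,0,0,0,2.5,-1,0,0,0,0,0,2.5,-1,0,0,0,0,0,0,-1,0,0,0,0,0,0,-1])

```text
time_s: 9.95
position: [0.5029, 0.2863, 0.1995]
tcp_rot: [[0.923, 0.348, 0.163], [0.343, -0.937, 0.061], [0.174, -0.0, -0.985]]
force: [0.4, 0.5, -1.8]
opening: 0.143
```

```bash
python3 - <<'E'
from h import *
np.set_printoptions(precision=4,suppress=True)
c=shot("scene","s8");shot("side","sd8");s=read_state();print(s["time_s"],s["position"],s["force"],s["opening"],s["joint_positions"]);print(s["tcp_rot"])
a=cv2.imread("pics/s8.png")[150:330,130:320];b=cv2.imread("pics/sd8.png")[150:330,130:320]
cv2.imwrite("pics/c8.png",cv2.resize(np.hstack([a,b]),None,fx=2.1,fy=2.1,interpolation=cv2.INTER_CUBIC))
E
```

```text
10.05 [0.502  0.286  0.1978] [-0.7619  0.3325 -1.1257] 0.14968605178602187 [18.405  24.9256 97.9895  0.47   47.295  87.728 ]
[[ 0.9237  0.3484  0.1594]
 [ 0.3433 -0.9374  0.0594]
 [ 0.1702 -0.0001 -0.9854]]
```

View pics/c8.png

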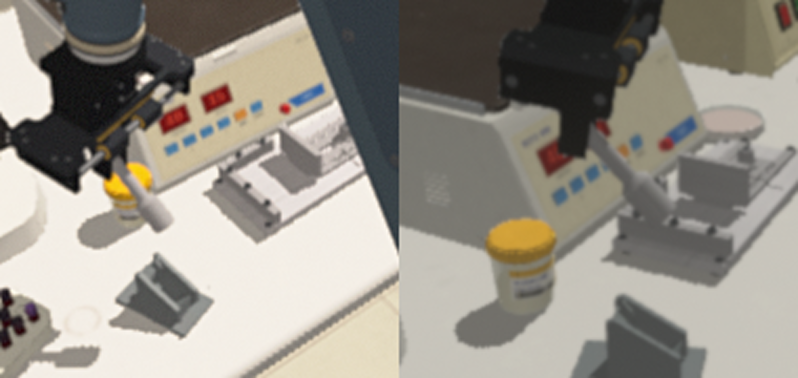

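```bash
python3 - <<'E'
from kin import *
from rig import read_state
np.set_printoptions(precision=3,suppress=True)
s=read_state();q=np.array(s["joint_positions"]);x0,R0=tool(q);x0=s["position"]
u=np.array([.3527,-.9357,0])
T=Ro.from_euler('z',21.9,degrees=True)*Ro.from_rotvec(u*40,degrees=True)
rv=T.as_rotvec(degrees=True);print("rotvec",rv,np.linalg.norm(rv))
G=np.array([.5358,-.0673,.1255+.075]);R=T*R0;x=G+R.apply([0,0,.019]);print("target",x,R.as_matrix());print("delta cm",(x-x0)*100)
N=16;qq=q
for i in range(1,N+1):
    f=i/N;Ri=Ro.from_rotvec(rv*f,degrees=True)*R0
    qn,e=ik(x0+(x-x0)*f,Ri,qq);W=fk(p,qn)[0]-.3058*Ri.apply([0,0,1]);print(qn,"%.0e %.1f"%(e,np.abs(qn-qq).max()));qq=qn
E
```

```text
rotvec [ 21.085 -34.268  20.999] 45.385195635283544
target [ 0.546 -0.057  0.188] [[ 0.479  0.674  0.563]
 [ 0.433 -0.739  0.516]
 [ 0.764 -0.003 -0.646]]
delta cm [  4.453 -34.345  -0.956]
[ 15.444  23.656 101.113   2.612  43.112  82.065] 1e-10 5.7
[ 12.224  22.557 104.067   5.66   39.165  75.339] 1e-10 6.7
[  8.738  21.642 106.843   9.856  35.578  67.289] 4e-10 8.0
[  4.987  20.931 109.423  15.424  32.519  57.679] 1e-16 9.6
[  0.984  20.447 111.784  22.447  30.2    46.416] 2e-14 11.3
[ -3.246  20.21  113.901  30.681  28.844  33.745] 2e-14 12.7
[ -7.664  20.235 115.748  39.438  28.61   20.366] 1e-15 13.4
[-12.212  20.536 117.295  47.756  29.517   7.268] 1e-15 13.1
[-16.822  21.113 118.514  54.815  31.425  -4.689] 3e-15 12.0
[-21.415  21.959 119.379  60.229  34.099 -15.063] 1e-15 10.4
[-25.91   23.055 119.869  64.016  37.29  -23.804] 1e-15 8.7
[-30.234  24.372 119.969  66.41   40.79  -31.067] 2e-15 7.3
[-34.323  25.878 119.676  67.704  44.45  -37.069] 2e-15 6.0
[-38.13   27.534 118.992  68.18   48.172 -42.02 ] 2e-10 5.0
[-41.627  29.307 117.93   68.073  51.903 -46.095] 1e-11 4.1
[-44.802  31.167 116.51   67.576  55.62  -49.441] 2e-12 3.7
```

>>> send_rows(moves=[1.054,-1.713,1.05,0.223,-1.717,-0.048,-1,1.054,-1.713,1.05,0.223,-1.717,-0.048,-1,1.054,-1.713,1.05,0.223,-1.717,-0.048,-1,1.054,-1.713,1.05,0.223,-1.717,-0.048,-1,1.054,-1.713,1.05,0.223,-1.717,-0.048,-1,1.054,-1.713,1.05,0.223,-1.717,-0.048,-1,1.054,-1.713,1.05,0.223,-1.717,-0.048,-1,1.054,-1.713,1.05,0.223,-1.717,-0.048,-1,1.054,-1.713,1.05,0.223,-1.717,-0.048,-1,1.054,-1.713,1.05,0.223,-1.717,-0.048,-1,1.054,-1.713,1.05,0.223,-1.717,-0.048,-1,1.054,-1.713,1.05,0.223,-1.717,-0.048,-1,1.054,-1.713,1.05,0.223,-1.717,-0.048,-1,1.054,-1.713,1.05,0.223,-1.717,-0.048,-1,1.054,-1.713,1.05,0.223,-1.717,-0.048,-1,1.054,-1.713,1.05,0.223,-1.717,-0.048,-1,1.054,-1.713,1.05,0.223,-1.717,-0.048,-1,1.054,-1.713,1.05,0.223,-1.717,-0.048,-1,1.054,-1.713,1.05,0.223,-1.717,-0.048,-1,1.054,-1.713,1.05,0.223,-1.717,-0.048,-1])

```text
time_s: 12.05
position: [0.5472, -0.0577, 0.188]
tcp_rot: [[0.478, 0.674, 0.563], [0.431, -0.739, 0.518], [0.765, -0.005, -0.643]]
force: [0.5, 0.3, -1.7]
opening: 0.138
```

>>> send_rows(moves=[0,0,0,0,0,0,-1,0,0,0,0,0,0,-1,0,0,0,0,0,0,-1])

```text
time_s: 12.35
position: [0.547, -0.0555, 0.1892]
tcp_rot: [[0.478, 0.675, 0.563], [0.431, -0.738, 0.519], [0.765, -0.005, -0.644]]
force: [0.5, 0.7, -1.5]
opening: 0.145
```

```bash
python3 - <<'E'
from h import *
np.set_printoptions(precision=4,suppress=True)
for n in("scene","side","wrist"): shot(n,n+"9")
s=read_state();print(s["time_s"],s["position"],s["force"],s["opening"],s["joint_positions"]);print(s["tcp_rot"])
a=cv2.imread("pics/scene9.png")[120:300,190:380];b=cv2.imread("pics/side9.png")[130:310,180:370]
cv2.imwrite("pics/c9.png",cv2.resize(np.hstack([a,b]),None,fx=2.1,fy=2.1,interpolation=cv2.INTER_CUBIC))
E
```

```text
12.5 [ 0.5475 -0.0556  0.1897] [ 0.8843  0.0512 -1.8565] 0.14818749304397258 [-44.5689  31.0525 116.448   67.6813  55.7457 -49.2583]
[[ 0.4765  0.6749  0.5634]
 [ 0.4323 -0.7379  0.5183]
 [ 0.7655 -0.0034 -0.6434]]
```

View pics/c9.png

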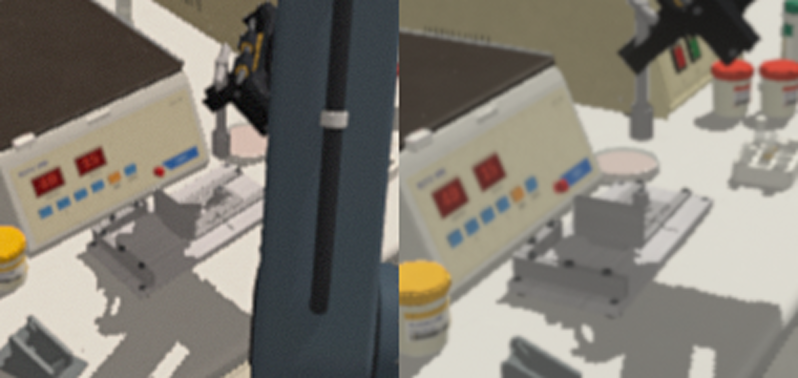

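View pics/wrist9.png

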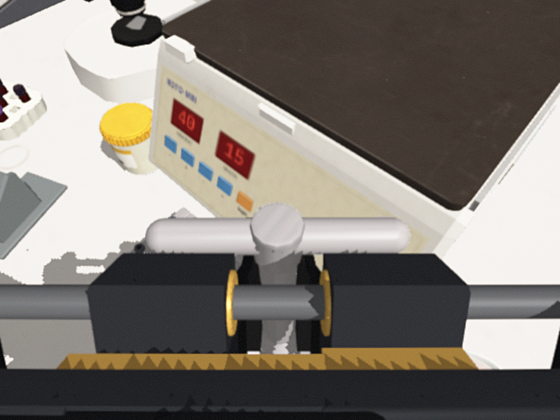

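```bash
python3 - <<'E'
from h import *
a=cv2.imread("pics/scene9.png")[130:210,270:330];b=cv2.imread("pics/side9.png")[120:210,255:335]
cv2.imwrite("pics/s9a.png",cv2.resize(a,None,fx=7,fy=7,interpolation=cv2.INTER_CUBIC))
cv2.imwrite("pics/s9b.png",cv2.resize(b,None,fx=6.5,fy=6.5,interpolation=cv2.INTER_CUBIC))
E
```

```text
(no output)
```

View pics/s9a.png

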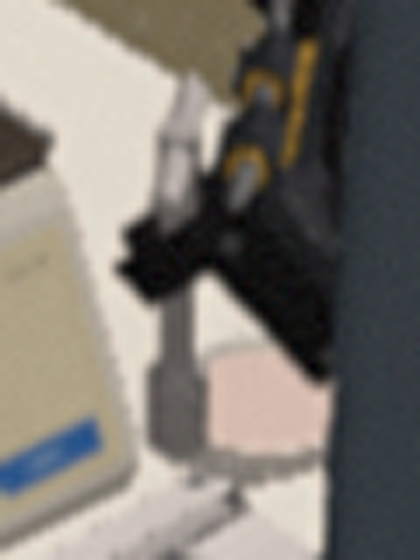

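View pics/s9b.png

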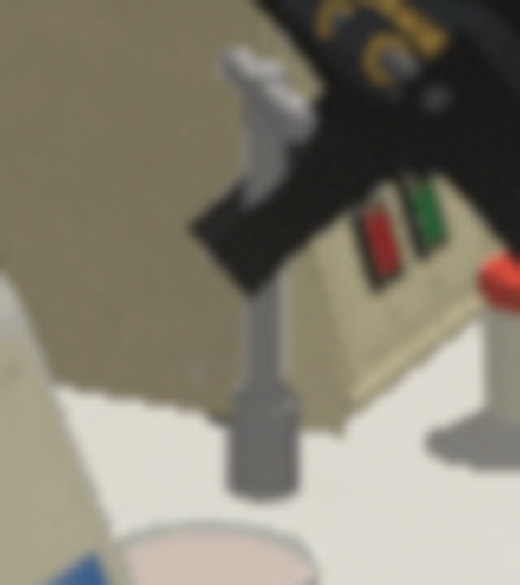

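```bash
python3 - <<'E'
from h import *
np.set_printoptions(precision=4,suppress=True)
sc=load("scene9");sd=load("side9");w=load("wrist9")
A=lambda x,y:[270+x/7-.43,130+y/7-.43];B=lambda x,y:[255+x/6.5-.42,120+y/6.5-.42]
m=tri([(sc,A(175,446)),(sd,B(264,484))]);print("mouth",m, proj(sc,m)-A(175,446),proj(sd,m)-B(264,484))
t=tri([(sc,A(178,320)),(sd,B(265,335))]);print("shaft",t,proj(sc,t)-A(178,320))
s=read_state();x=s["position"];R=s["tcp_rot"];G=x-.019*R[:,2];print("G",G)
pm=G-[0,0,.098];print("pred mouth",pm)
# bar ends from wrist, plane at height
for zb in(.243,.249):
    P=onplane(w,[[148,237],[409,237]],zb);v=P[1]-P[0];print(P.mean(0),np.linalg.norm(v),np.degrees(np.arctan2(v[1],v[0])))
E
```

```text
mouth [ 0.5332 -0.0661  0.1068] [[-0.275  -0.4268]] [[0.4558 0.446 ]]
shaft [ 0.5392 -0.0736  0.1597] [[0.277  0.4307]]
G [ 0.5368 -0.0655  0.202 ]
pred mouth [ 0.5368 -0.0655  0.104 ]
[ 0.5366 -0.0648  0.243 ] 0.08648817652937808 -47.663104794147394
[ 0.534  -0.0672  0.249 ] 0.08164882078177507 -47.6631047941474
```

```bash
python3 - <<'E'
from h import *
np.set_printoptions(precision=2,suppress=True)
sc=load("scene9");sd=load("side9")
m=np.array([.5345,-.0661,.1055])
for z in(.1055,.135,.15,.165,.235):
    q=m.copy();q[2]=z
    a=(proj(sc,q)[0]-[270,130]+.43)*7;b=(proj(sd,q)[0]-[255,120]+.42)*6.5
    print(z,a,b)
E
```

```text
0.1055 [170.99 443.92] [263.61 489.71]
0.135 [172.01 386.01] [264.2  409.44]
0.15 [172.54 355.8 ] [264.5  367.95]
0.165 [173.09 325.06] [264.81 326.  ]
0.235 [175.77 174.19] [266.32 123.73]
```

>>> send_rows(moves=[0,0,0,-0.03,-0.05,-1.5,-1,0,0,0,-0.03,-0.05,-1.5,-1,0,0,0,-0.02,-0.05,-1.5,-1,0,0,0,0,0,-0.8,-1,0,0,0,0,0,0,-1,0,0,0,0,0,0,-1,0,0,0,0,0,0,-1])

```text
time_s: 13.2
position: [0.5473, -0.0584, 0.1372]
tcp_rot: [[0.476, 0.674, 0.565], [0.432, -0.739, 0.517], [0.766, -0.002, -0.643]]
force: [1.1, -0.8, -1.6]
opening: 0.147
```

```bash
python3 - <<'E'
from h import *
np.set_printoptions(precision=4,suppress=True)
for n in("scene","side"): shot(n,n+"10")
s=read_state();print(s["time_s"],s["position"],s["force"],s["opening"]);R=s["tcp_rot"];print(s["position"]-.019*R[:,2])
a=cv2.imread("pics/scene10.png")[150:220,265:325];b=cv2.imread("pics/side10.png")[160:240,255:325]
cv2.imwrite("pics/c10.png",cv2.resize(np.hstack([cv2.resize(a,(420,490),interpolation=2),cv2.resize(b,(420,480),interpolation=2)[:480] if 0 else cv2.resize(b,(429,490),interpolation=2)]),(780,450)))
cv2.imwrite("pics/s10a.png",cv2.resize(a,None,fx=8,fy=8,interpolation=2));cv2.imwrite("pics/s10b.png",cv2.resize(b,None,fx=7,fy=7,interpolation=2))
E
```

```text
13.3 [ 0.5473 -0.0586  0.1372] [ 0.1868 -0.6938 -1.1401] 0.1432594419946872
[ 0.5365 -0.0684  0.1494]
```

View pics/s10a.png

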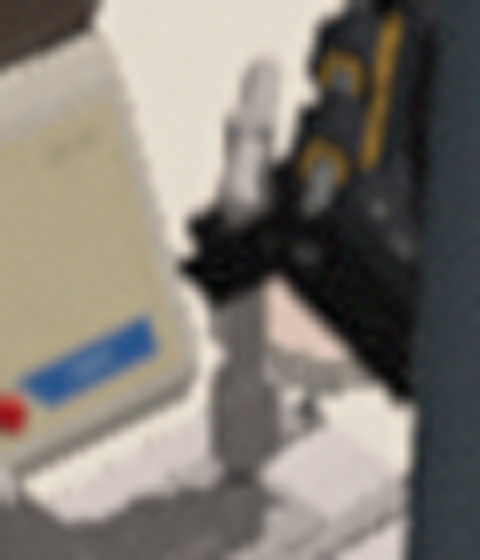

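View pics/s10b.png

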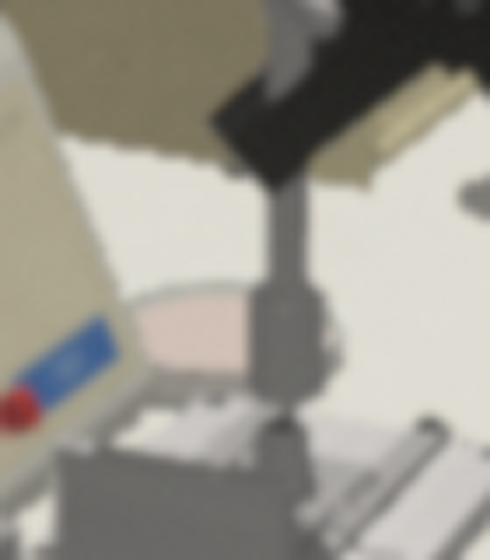

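>>> send_rows(moves=[0,0,0,-0.05,0.07,-0.3,-1,0,0,0,0,0,-0.3,-1,0,0,0,0,0,-0.3,-1,0,0,0,0,0,-0.3,-1,0,0,0,0,0,0,-1])

```text
time_s: 13.8
position: [0.5464, -0.0577, 0.1241]
tcp_rot: [[0.477, 0.674, 0.564], [0.431, -0.739, 0.518], [0.766, -0.004, -0.643]]
force: [0.6, -0.2, -2.0]
opening: 0.145
```

>>> send_rows(moves=[0,0,0,0,0,-0.3,-1,0,0,0,0,0,-0.3,-1,0,0,0,0,0,-0.3,-1,0,0,0,0,0,0,-1,0,0,0,0,0,0,-1])

```text
time_s: 14.3
position: [0.5465, -0.0577, 0.1154]
tcp_rot: [[0.477, 0.674, 0.564], [0.431, -0.739, 0.518], [0.766, -0.003, -0.643]]
force: [0.8, 0.2, -2.1]
opening: 0.147
```

>>> send_rows(moves=[0,0,0,0,0,-0.15,-1,0,0,0,0,0,-0.15,-1,0,0,0,0,0,0,-1,0,0,0,0,0,0,-1])

```text
time_s: 14.7
position: [0.5465, -0.0578, 0.1125]
tcp_rot: [[0.477, 0.674, 0.565], [0.432, -0.739, 0.517], [0.766, -0.003, -0.643]]
force: [1.0, 0.1, -1.8]
opening: 0.149
```

```bash
python3 - <<'E'
from h import *
np.set_printoptions(precision=4,suppress=True)
for n in("scene","side"): shot(n,n+"11")
s=read_state();print(s["time_s"],s["position"],s["force"],s["opening"])
a=cv2.imread("pics/scene11.png")[150:220,265:325];b=cv2.imread("pics/side11.png")[160:240,255:325]
cv2.imwrite("pics/c11.png",np.hstack([cv2.resize(a,(386,450),interpolation=2),cv2.resize(b,(394,450),interpolation=2)]))
E
```

```text
14.8 [ 0.5466 -0.0578  0.1126] [-0.669   0.4452 -1.5343] 0.1443259525836158
```

View pics/c11.png

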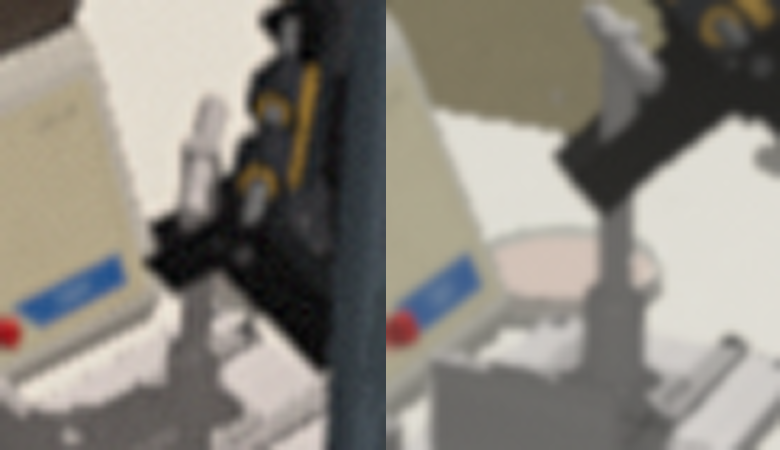

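>>> send_rows(moves=[0,0,0,0,0,-0.1,-1,0,0,0,0,0,-0.1,-1,0,0,0,0,0,0,-1])

```text
time_s: 15.1
position: [0.5466, -0.0578, 0.1105]
tcp_rot: [[0.477, 0.674, 0.565], [0.431, -0.739, 0.517], [0.766, -0.003, -0.643]]
force: [-0.2, 0.9, -1.1]
opening: 0.146
```

>>> send_rows(moves=[0,0,0,0,0,-0.1,-1,0,0,0,0,0,0,-1,0,0,0,0,0,0,-1])

```text
time_s: 15.4
position: [0.5466, -0.0578, 0.1096]
tcp_rot: [[0.477, 0.674, 0.565], [0.432, -0.739, 0.517], [0.766, -0.003, -0.643]]
force: [0.4, 1.6, -1.5]
opening: 0.146
```

>>> send_rows(moves=[0,0,0,0,0,0,-0.4,0,0,0,0,0,0,-0.3,0,0,0,0,0,0,-0.1,0,0,0,0,0,0,0.1,0,0,0,0,0,0,0.1,0,0,0,0,0,0,0.1])

```text
time_s: 16.0
position: [0.5466, -0.0578, 0.1097]
tcp_rot: [[0.477, 0.674, 0.565], [0.432, -0.739, 0.517], [0.766, -0.003, -0.643]]
force: [0.8, 0.7, -0.1]
opening: 0.534
```

```bash
python3 - <<'E'
from h import *
np.set_printoptions(precision=4,suppress=True)
for n in("scene","side","wrist"): shot(n,n+"12")
s=read_state();print(s["time_s"],s["position"],s["force"],s["opening"])
a=cv2.imread("pics/scene12.png")[150:220,265:325];b=cv2.imread("pics/side12.png")[160:240,255:325]
cv2.imwrite("pics/c12.png",np.hstack([cv2.resize(a,(386,450),interpolation=2),cv2.resize(b,(394,450),interpolation=2)]))
E
```

```text
16.15 [ 0.5466 -0.0578  0.1096] [ 0.1302 -0.5609 -0.2679] 0.5428367753826989
```

View pics/c12.png

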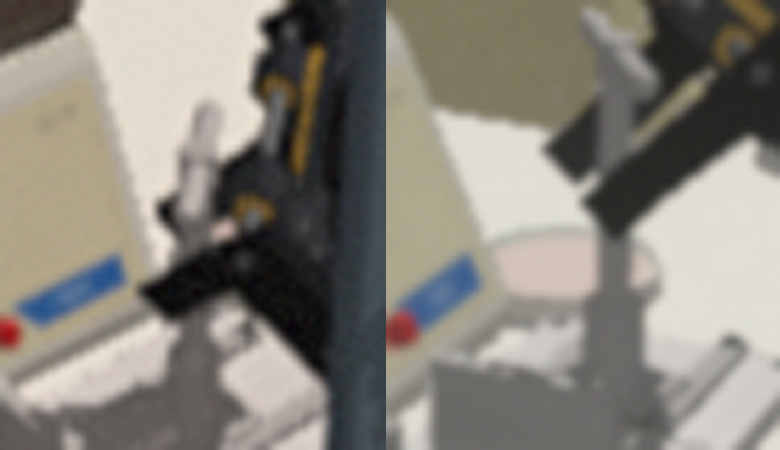

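View pics/wrist12.png

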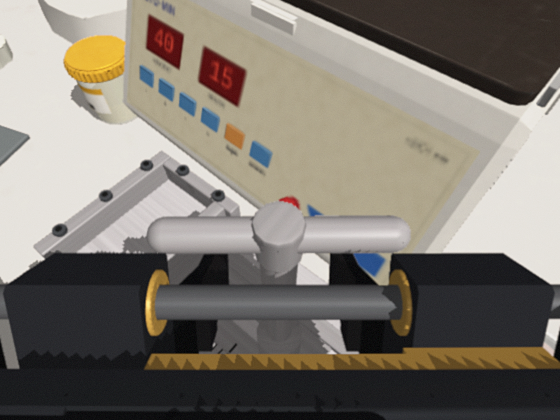

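```bash
python3 - <<'E'
from kin import *
from h import *
np.set_printoptions(precision=3,suppress=True)
w=load("wrist12")
for zb in(.1645,.1675,.1705):
    P=onplane(w,[[148.5,235],[409.5,235]],zb);v=P[1]-P[0];print(zb,P.mean(0),np.linalg.norm(v),np.degrees(np.arctan2(v[1],v[0])))
s=read_state();q=np.array(s["joint_positions"]);x0,R0=tool(q);print(q)
x1=s["position"]-.07*R0.apply([0,0,1]); 
qq,e=ik(x1,R0,q);print("retreat",x1,qq,e)
x2=x1+[-.02,-.02,.10]
ux=np.array([.675,-.738,0])
Rt=Ro.from_rotvec(-50*ux,degrees=True)
ang=np.degrees(np.arctan2(-R0.apply([0,0,1])[2],1))
# desired tool-down
th=np.radians(132.3);X=np.array([np.cos(th),np.sin(th),0]);Z=np.array([0,0,-1.]);Rd=Ro.from_matrix(np.c_[X,np.cross(Z,X),Z])
rv=(Rd*R0.inv()).as_rotvec(degrees=True);print("rv",rv,np.linalg.norm(rv))
nut=np.array([.5358,-.0673,0]);xg=nut+.024*X+[0,0,.25];print("pre",xg,"delta from retreat",(xg-x1)*100)
N=24;qs=qq
for i in range(1,N+1):
    f=i/N;f2=f
    xi=x1+(xg-x1)*f+np.array([0,0,.06*np.sin(np.pi*f)])
    qn,e=ik(xi,Ro.from_rotvec(rv*f,degrees=True)*R0,qs);print(i,qn,"%.0e %.1f"%(e,abs(qn-qs).max()));qs=qn
E
```

```text
0.1645 [ 0.536 -0.067  0.165] 0.08557116903431232 -47.72228707687205
0.1675 [ 0.535 -0.069  0.168] 0.0831423984850999 -47.72228707687204
0.1705 [ 0.533 -0.07   0.171] 0.08071362793588746 -47.72228707687204
[-44.874  41.703 118.375  76.329  51.932 -64.163]
retreat [ 0.507 -0.094  0.155] [-52.395  35.327 119.426  66.402  56.37  -59.09 ] 1.6653345369377348e-15
rv [-55.138   2.4    83.753] 100.30203911964173
pre [ 0.52 -0.05  0.25] delta from retreat [1.26  4.446 9.536]
1 [-51.257  33.072 117.653  62.203  57.131 -56.498] 5e-15 4.2
2 [-50.073  31.001 115.847  58.208  58.105 -54.206] 6e-15 4.0
3 [-48.846  29.12  114.021  54.433  59.238 -52.242] 2e-15 3.8
4 [-47.58   27.43  112.193  50.877  60.479 -50.616] 4e-15 3.6
5 [-46.277  25.931 110.379  47.53   61.778 -49.325] 1e-15 3.3
6 [-44.94   24.615 108.595  44.375  63.088 -48.36 ] 1e-15 3.2
7 [-43.572  23.475 106.861  41.39   64.372 -47.7  ] 1e-15 3.0
8 [-42.174  22.5   105.191  38.553  65.592 -47.325] 1e-15 2.8
9 [-40.751  21.679 103.604  35.841  66.72  -47.21 ] 1e-15 2.7
10 [-39.303  21.    102.113  33.231  67.73  -47.331] 3e-15 2.6
11 [-37.
[... 173 characters left out ...]
-11 2.4
14 [-33.313  19.455  97.348  23.47   70.238 -49.654] 1e-11 2.4
15 [-31.776  19.305  96.498  21.128  70.428 -50.568] 1e-10 2.3
16 [-30.228  19.228  95.792  18.804  70.435 -51.567] 2e-10 2.3
17 [-28.671  19.216  95.231  16.49   70.261 -52.627] 1e-10 2.3
18 [-27.108  19.26   94.811  14.179  69.911 -53.725] 8e-11 2.3
19 [-25.54   19.355  94.527  11.863  69.393 -54.84 ] 7e-11 2.3
20 [-23.971  19.491  94.374   9.537  68.719 -55.951] 8e-11 2.3
21 [-22.402  19.663  94.343   7.194  67.904 -57.041] 1e-10 2.3
22 [-20.836  19.865  94.424   4.828  66.965 -58.092] 2e-10 2.4
23 [-19.276  20.089  94.608   2.432  65.919 -59.09 ] 4e-10 2.4
24 [-17.725  20.329  94.883  -0.     64.787 -60.025] 7e-10 2.4
```

>>> send_rows(moves=[0,0,0,-1.32,-1.21,1.5,0.1,0,0,0,-1.32,-1.21,1.5,0.1,0,0,0,-1.32,-1.21,1.5,0.1,0,0,0,0,0,4,0.1,0,0,0,0,0,4,0.1,-3.94,0.17,5.98,0.09,0.318,0.25,0.1,-3.94,0.17,5.98,0.09,0.318,0.25,0.1,-3.94,0.17,5.98,0.09,0.318,0.25,0.1,-3.94,0.17,5.98,0.09,0.318,0.25,0.1,-3.94,0.17,5.98,0.09,0.318,0.25,0.1,-3.94,0.17,5.98,0.09,0.318,0.25,0.1,-3.94,0.17,5.98,0.09,0.318,0.25,0.1,-3.94,0.17,5.98,0.09,0.318,0.25,0.1,-3.94,0.17,5.98,0.09,0.318,0.25,0.1,-3.94,0.17,5.98,0.09,0.318,0.25,0.1,-3.94,0.17,5.98,0.09,0.318,0.25,0.1,-3.94,0.17,5.98,0.09,0.318,0.25,0.1,-3.94,0.17,5.98,0.09,0.318,0.25,0.1,-3.94,0.17,5.98,0.09,0.318,0.25,0.1,0,0,0,0,0,0,0.1])

```text
time_s: 18.15
position: [0.5192, -0.0475, 0.2698]
tcp_rot: [[-0.675, 0.738, 0.0], [0.738, 0.675, 0.0], [0.0, 0.0, -1.0]]
force: [0.5, -0.3, -0.0]
opening: 0.553
```

>>> send_rows(moves=[0,0,0,0,0,0,0.1,0,0,0,0,0,0,0.1])

```text
time_s: 18.35
position: [0.5192, -0.05, 0.2693]
tcp_rot: [[-0.671, 0.741, -0.0], [0.741, 0.671, 0.001], [0.001, 0.001, -1.0]]
force: [-0.4, -1.2, 0.0]
opening: 0.552
```

```bash
python3 - <<'E'
from h import *
np.set_printoptions(precision=4,suppress=True)
for n in("scene","side","wrist"): shot(n,n+"13")
s=read_state();print(s["time_s"],s["position"],s["force"],s["opening"],s["joint_positions"]);print(s["tcp_rot"])
E
```

```text
18.5 [ 0.5194 -0.0504  0.2694] [ 0.0679 -0.8452 -0.7381] 0.5459082872146981 [-17.8397  19.0173  93.4769   0.0348  67.5093 -60.0145]
[[-0.6712  0.7413  0.0001]
 [ 0.7413  0.6712  0.0006]
 [ 0.0003  0.0005 -1.    ]]
```

View pics/wrist13.png

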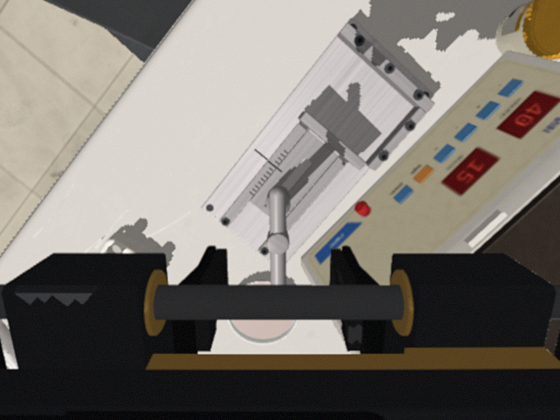

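View pics/side13.png

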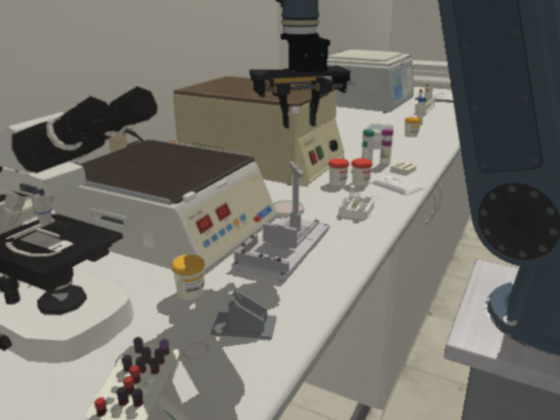

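```bash
python3 - <<'E'
from h import *
np.set_printoptions(precision=4,suppress=True)
crop("wrist13",225,140,325,290,4,"w13z")
w=load("wrist13");print(onplane(w,[[278.5,239]],.1755),onplane(w,[[277,188]],.1675))
E
```

```text
[[ 0.5328 -0.0645  0.1755]] [[ 0.5078 -0.0384  0.1675]]
```

View pics/w13z.png

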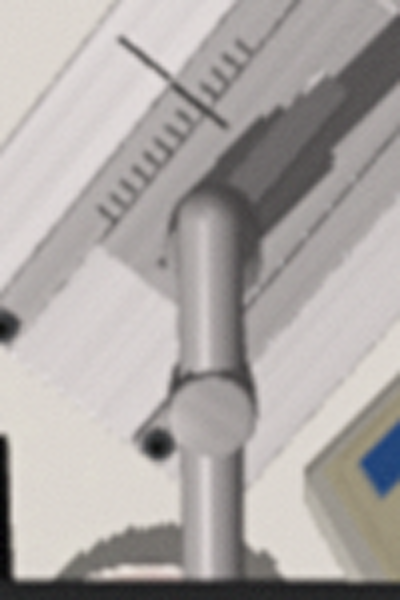

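>>> send_rows(moves=[0,0,0,0,0,-3,0,0,0,0,0,0,-3,0,0,0,0,0,0,-3,0,0,0,0,0,0,-1.7,0,0,0,0,0,0,-1,0,0,0,0,0,0,0,0,0,0,0,0,0,0,0])

```text
time_s: 19.2
position: [0.5201, -0.05, 0.1531]
tcp_rot: [[-0.672, 0.74, 0.002], [0.74, 0.672, -0.0], [-0.001, 0.001, -1.0]]
force: [0.6, 0.0, -0.4]
opening: 0.501
```

>>> send_rows(moves=[0,0,0,0,0,0,-1,0,0,0,0,0,0,-1,0,0,0,0,0,0,-1,0,0,0,0,0,0,-1,0,0,0,0,0,0,-1,0,0,0,0,0,0,-1])

```text
time_s: 19.8
position: [0.5196, -0.0496, 0.1528]
tcp_rot: [[-0.673, 0.74, 0.001], [0.74, 0.673, -0.0], [-0.001, 0.001, -1.0]]
force: [-0.4, 0.9, 0.6]
opening: 0.127
```

```bash
python3 - <<'E'
from h import *
np.set_printoptions(precision=4,suppress=True)
for n in("side","wrist"): shot(n,n+"14")
s=read_state();print(s["time_s"],s["position"],s["force"],s["moment"],s["opening"],s["joint_positions"]);print(s["tcp_rot"])
a=cv2.imread("pics/wrist14.png");b=cv2.imread("pics/side14.png")[130:290,220:360]
cv2.imwrite("pics/c14.png",np.hstack([cv2.resize(a,(480,360)),cv2.resize(b,(315,360),interpolation=2)]))
x=s["position"];
for n in ([.5358,-.0673],[.536,-.067]): d=x[:2]-n;print(np.linalg.norm(d),np.degrees(np.arctan2(d[1],d[0])))
E
```

```text
19.9 [ 0.5196 -0.0496  0.1528] [-0.5708 -0.4474  2.0788] [ 0.0512 -0.0975  0.0165] 0.12632853606243577 [-17.7353  28.061  100.8418   0.0171  51.0478 -60.0284]
[[-0.6728  0.7398  0.0009]
 [ 0.7398  0.6728 -0.    ]
 [-0.0006  0.0006 -1.    ]]
0.023991995833490695 132.37263309975498
0.023907713751098174 133.21130889399268
```

View pics/c14.png

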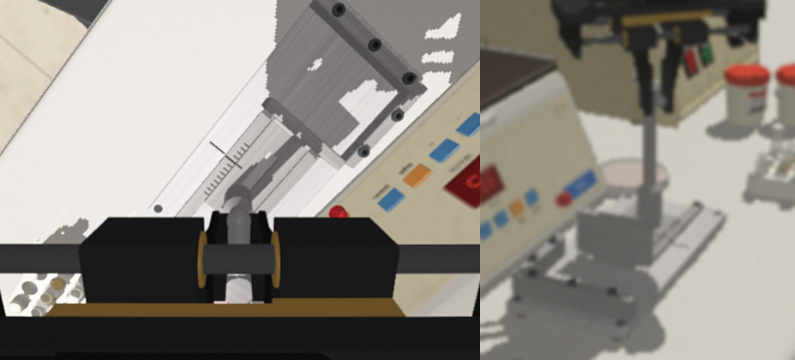

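```bash
python3 - <<'E'
import numpy as np
a=np.radians(132.4-np.arange(0,81,5));P=2.4*np.c_[np.cos(a),np.sin(a)];print(np.round(np.diff(P,axis=0),3).tolist())
E
```

```text
[[0.161, 0.134], [0.172, 0.12], [0.182, 0.104], [0.19, 0.088], [0.197, 0.071], [0.202, 0.054], [0.206, 0.036], [0.209, 0.018], [0.209, -0.0], [0.209, -0.019], [0.206, -0.037], [0.202, -0.055], [0.197, -0.072], [0.19, -0.089], [0.181, -0.105], [0.171, -0.12]]
```

>>> send_rows(moves=[0,0,-5,0.161,0.134,0,-1,0,0,-5,0.172,0.12,0,-1,0,0,-5,0.182,0.104,0,-1,0,0,-5,0.19,0.088,0,-1,0,0,-5,0.197,0.071,0,-1,0,0,-5,0.202,0.054,0,-1,0,0,0,0,0,0,-1,0,0,0,0,0,0,-1])

```text
time_s: 20.7
position: [0.5305, -0.0439, 0.1524]
tcp_rot: [[-0.215, 0.977, 0.0], [0.977, 0.215, -0.0], [-0.0, 0.0, -1.0]]
force: [0.9, 0.1, -0.8]
opening: 0.126
```

```bash
cat > chk.py <<'E'
from h import *
np.set_printoptions(precision=4,suppress=True)
s=read_state();x=s["position"];d=x[:2]-[.5358,-.0673];R=s["tcp_rot"]
print(s["time_s"],x,"F",s["force"],"M",s["moment"],s["opening"]);print("r",np.linalg.norm(d),"ang",np.degrees(np.arctan2(d[1],d[0])),"yaw",np.degrees(np.arctan2(R[1,0],R[0,0])))
E
python3 chk.py
```

```text
20.7 [ 0.5305 -0.0439  0.1524] F [ 0.8649  0.0983 -0.7704] M [-0.0574 -0.2014  0.0728] 0.1255851079476227
r 0.02399668186867315 ang 102.66272451217678 yaw 102.39496202153805
```

Turned 30° with low force. I'll continue.

>>> send_rows(moves=[0,0,-5,0.206,0.036,0,-1,0,0,-5,0.209,0.018,0,-1,0,0,-5,0.209,0,0,-1,0,0,0,0,0,0,-1,0,0,0,0,0,0,-1])

```text
time_s: 21.2
position: [0.5364, -0.0434, 0.1521]
tcp_rot: [[0.045, 0.999, -0.001], [0.999, -0.045, -0.0], [-0.0, -0.001, -1.0]]
force: [0.2, -0.5, -4.5]
opening: 0.123
```

```bash
python3 chk.py
```

```text
21.2 [ 0.5364 -0.0434  0.1521] F [ 0.194  -0.4884 -4.5451] M [-0.1905 -0.1893  0.0884] 0.12263267456953937
r 0.023929319548387687 ang 88.55060072691467 yaw 87.43840020827794
```

>>> send_rows(moves=[0,0,-5,0.209,-0.019,0,-1,0,0,-5,0.206,-0.037,0,-1,0,0,0,0,0,0,-1,0,0,0,0,0,0,-1])

```text
time_s: 21.6
position: [0.5403, -0.0439, 0.1521]
tcp_rot: [[0.217, 0.976, -0.001], [0.976, -0.217, -0.0], [-0.001, -0.001, -1.0]]
force: [0.1, -0.7, -6.7]
opening: 0.125
```

```bash
python3 chk.py; python3 - <<'E'
from h import *
for n in("side","wrist"): shot(n,n+"15")
a=cv2.imread("pics/wrist15.png");b=cv2.imread("pics/side15.png")[130:290,220:360]
cv2.imwrite("pics/c15.png",np.hstack([cv2.resize(a,(480,360)),cv2.resize(b,(315,360),interpolation=2)]))
E
```

```text
21.6 [ 0.5403 -0.0439  0.1521] F [ 0.085  -0.7034 -6.7   ] M [-0.2978 -0.1634  0.1446] 0.1249006848664832
r 0.02383404859140537 ang 79.0374798645193 yaw 77.46181318688497
```

View pics/c15.png

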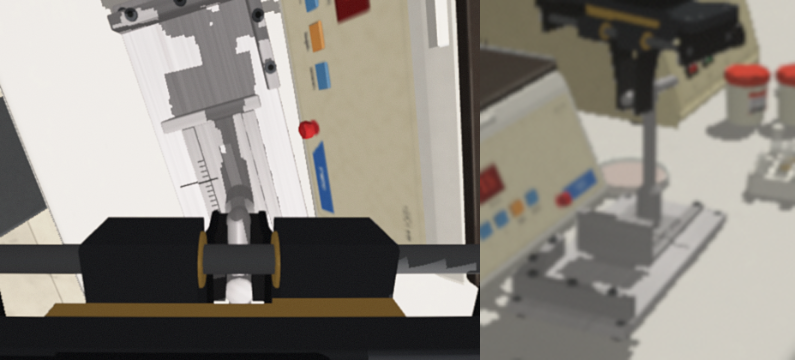

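>>> send_rows(moves=[0,0,-5,0.202,-0.055,0,-1,0,0,0,0,0,0,-1,0,0,0,0,0,0,-1])

```text
time_s: 22.0
position: [0.5423, -0.0444, 0.1521]
tcp_rot: [[0.302, 0.953, -0.001], [0.953, -0.302, -0.0], [-0.001, -0.001, -1.0]]
force: [-0.5, -2.1, -9.1]
opening: 0.125
```

```bash
python3 chk.py
```

```text
22.0 [ 0.5423 -0.0444  0.1521] F [-0.5104 -2.12   -9.051 ] M [-0.385  -0.1019  0.1373] 0.12486557358370214
r 0.023800081646355074 ang 74.08154670016597 yaw 72.42865151665146
```

>>> send_rows(moves=[0,0,-5,0.197,-0.072,0,-1,0,0,0,0,0,0,-1,0,0,0,0,0,0,-1])

```text
time_s: 22.3
position: [0.5443, -0.0451, 0.1521]
tcp_rot: [[0.384, 0.923, -0.001], [0.923, -0.384, -0.0], [-0.001, -0.001, -1.0]]
force: [-1.2, -2.3, -10.9]
opening: 0.124
```

```bash
python3 chk.py
```

```text
22.3 [ 0.5443 -0.0451  0.1521] F [ -1.155   -2.3028 -10.881 ] M [-0.3885 -0.0662  0.2004] 0.12395919751506815
r 0.02376068693155709 ang 69.15210684599379 yaw 67.44187024156608
```

>>> send_rows(moves=[0,0,-5,0.19,-0.089,0,-1,0,0,0,0,0,0,-1,0,0,0,0,0,0,-1])

```text
time_s: 22.6
position: [0.5463, -0.046, 0.1522]
tcp_rot: [[0.463, 0.887, -0.001], [0.887, -0.463, -0.0], [-0.001, -0.001, -1.0]]
force: [-0.3, -2.5, -11.7]
opening: 0.127
```

```bash
python3 chk.py;  python3 - <<'E'
from h import *
for n in("scene","side","wrist"): shot(n,n+"16")
a=cv2.imread("pics/wrist16.png")[60:260,150:430];b=cv2.imread("pics/side16.png")[130:290,220:360]
cv2.imwrite("pics/c16.png",np.hstack([cv2.resize(a,(480,343)),cv2.resize(b,(300,343),interpolation=2)]))
E
```

```text
22.6 [ 0.5463 -0.046   0.1522] F [ -0.3046  -2.4944 -11.6847] M [-0.4176 -0.0137  0.2272] 0.12697557173657126
r 0.023782212060382623 ang 63.81088161241145 yaw 62.44335362738414
```

View pics/c16.png

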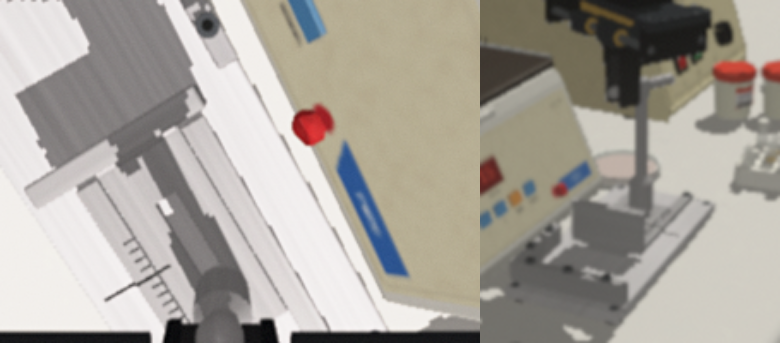

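```bash
python3 - <<'E'
from h import *
a=cv2.imread("pics/side14.png")[160:250,270:330];b=cv2.imread("pics/side16.png")[160:250,270:330]
cv2.imwrite("pics/c17.png",np.hstack([cv2.resize(a,(390,585),interpolation=2),cv2.resize(b,(390,585),interpolation=2)]))
np.set_printoptions(precision=2,suppress=True)
c=load("side16")
for z in(.0275,.06,.1,.15): print((proj(c,[.5358,-.0673,z])[0]-[270,160]+.42)*6.5)
E
```

```text
[162.85 431.82]
[163.43 348.21]
[164.18 242.62]
[165.14 106.25]
```

View pics/c17.png

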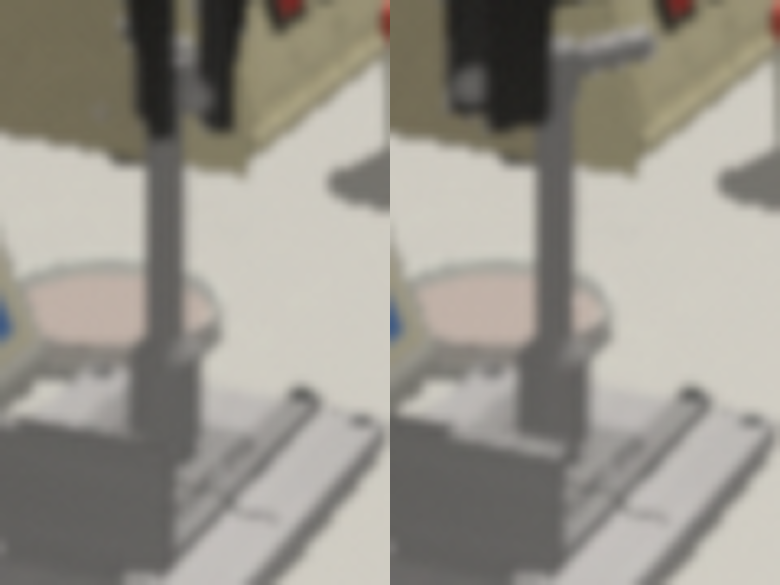

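>>> send_rows(moves=[0,0,-5,0.181,-0.105,0,-1,0,0,0,0,0,0,-1,0,0,0,0,0,0,-1])

```text
time_s: 23.05
position: [0.5485, -0.0471, 0.1525]
tcp_rot: [[0.539, 0.842, -0.0], [0.842, -0.539, -0.0], [-0.0, 0.0, -1.0]]
force: [-0.4, -2.5, -12.2]
opening: 0.127
```

```bash
python3 chk.py
```

```text
23.05 [ 0.5485 -0.0471  0.1525] F [ -0.442   -2.472  -12.2171] M [-0.449  -0.0162  0.0497] 0.12666081206846788
r 0.023877521645843384 ang 57.89751425911399 yaw 57.37445412745835
```

```bash
python3 - <<'E'
from h import *
for n in("scene","side","wrist"): shot(n,n+"18")
a=cv2.imread("pics/side16.png")[160:250,270:330];b=cv2.imread("pics/side18.png")[160:250,270:330]
cv2.imwrite("pics/c18.png",np.hstack([cv2.resize(a,(390,585),interpolation=2),cv2.resize(b,(390,585),interpolation=2)]))
E
```

```text
(no output)
```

View pics/c18.png

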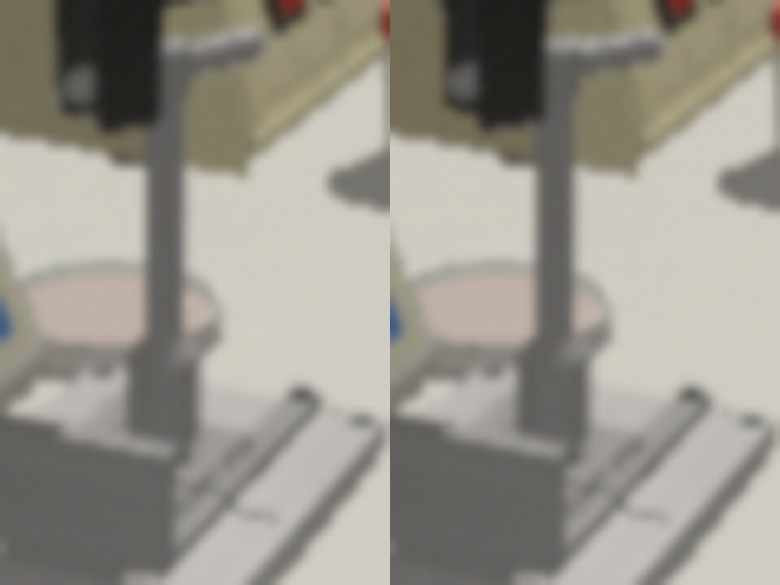

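View pics/wrist18.png

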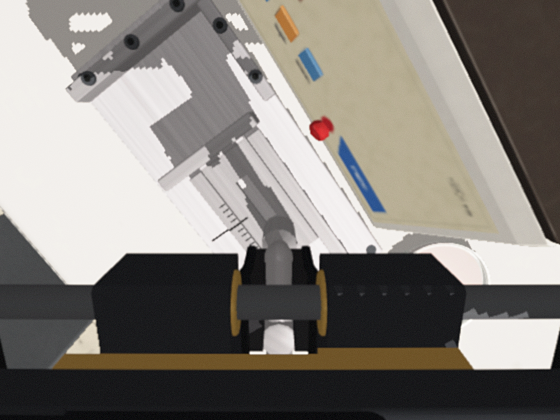

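>>> send_rows(moves=[0,0,-5,0.171,-0.12,0,-1,0,0,0,0,0,0,-1,0,0,0,0,0,0,-1])

```text
time_s: 23.5
position: [0.5505, -0.0482, 0.1529]
tcp_rot: [[0.611, 0.792, 0.001], [0.792, -0.611, -0.0], [0.0, 0.001, -1.0]]
force: [-1.2, -1.7, -9.3]
opening: 0.127
```

```bash
python3 chk.py; python3 - <<'E'
from h import *
shot("wrist","wrist19");crop("wrist19",180,180,380,340,4,"w19z")
E
```

```text
23.5 [ 0.5505 -0.0482  0.1529] F [-1.1634 -1.686  -9.2671] M [-0.3737  0.0596 -0.1439] 0.1265966230854327
r 0.024092263816424247 ang 52.41814730451291 yaw 52.354456290124766
```

View pics/w19z.png

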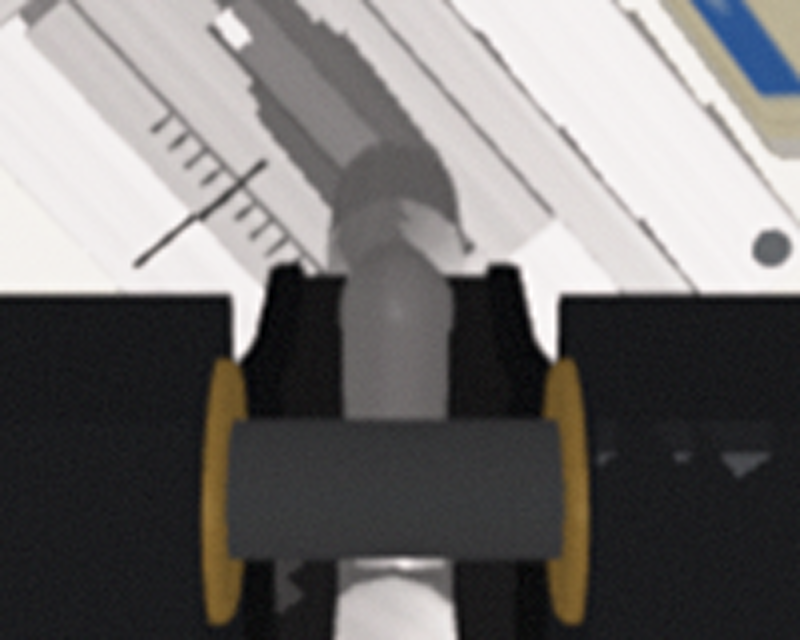

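>>> send_rows(moves=[0,0,0,0,0,0,-0.5,0,0,0,0,0,0,-0.3,0,0,0,0,0,0,0,0,0,0,0,0,0,0,0,0,0,0,0,0,0])

```text
time_s: 24.05
position: [0.551, -0.0483, 0.1533]
tcp_rot: [[0.612, 0.791, 0.002], [0.791, -0.612, -0.001], [0.0, 0.002, -1.0]]
force: [0.6, -0.4, 0.0]
opening: 0.464
```

```bash
python3 chk.py
```

```text
24.05 [ 0.551  -0.0483  0.1533] F [ 0.5715 -0.3895  0.0124] M [-0.034  -0.0553 -0.0069] 0.46416263237906297
r 0.024327081664563942 ang 51.455402176527905 yaw 52.296528972878306
```

>>> send_rows(moves=[0,0,0,0,0,3,0,0,0,0,0,0,4,0,0,0,0,0,0,4,0,0,0,0,0,0,0,0,0,0,0,0,0,0,0,0,0,0,0,0,0,0])

```text
time_s: 24.65
position: [0.5494, -0.048, 0.2615]
tcp_rot: [[0.612, 0.791, -0.002], [0.791, -0.612, 0.0], [-0.001, -0.002, -1.0]]
force: [0.6, -0.6, 0.8]
opening: 0.498
```

```bash
python3 chk.py; python3 - <<'E'
from h import *
for n in("scene","side","wrist"):shot(n,n+"20")
crop("wrist20",190,140,370,290,4,"w20z")
E
```

```text
24.65 [ 0.5494 -0.048   0.2615] F [ 0.6435 -0.6131  0.799 ] M [-0.0337 -0.0407 -0.0104] 0.4977326416434129
r 0.023596243390687985 ang 54.897948220439126 yaw 52.28671219807428
```

View pics/w20z.png

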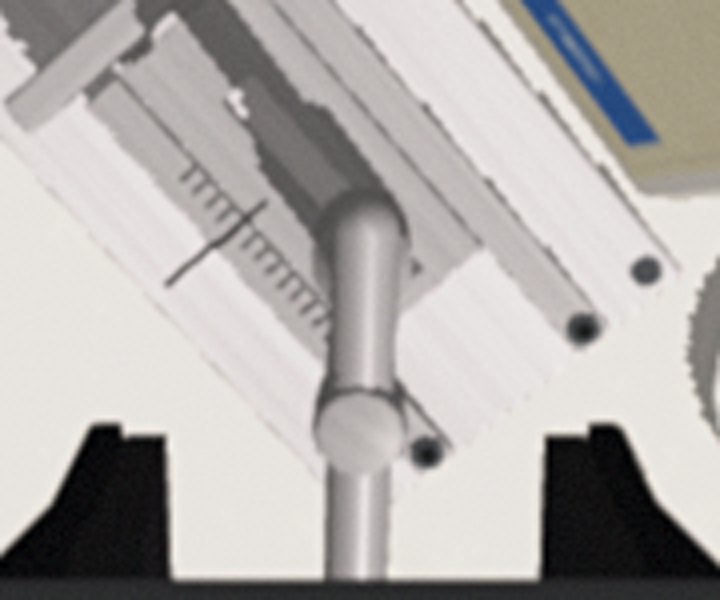

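View pics/side20.png

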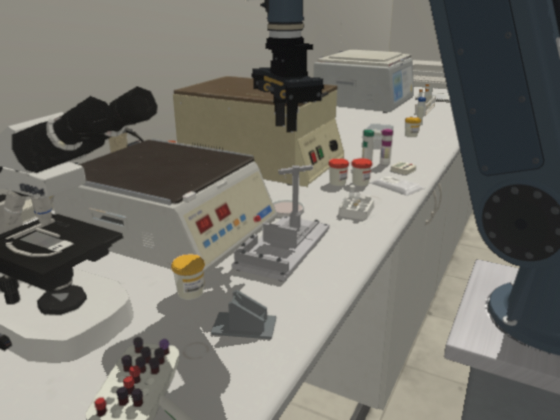

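```bash
python3 - <<'E'
from h import *
np.set_printoptions(precision=4,suppress=True)
for fn,pts,(x0,y0) in (("wrist20",[(367.5,300),(357.5,540)],(190,140)),("wrist13",[(208,250),(213,540)],(225,140))):
    w=load(fn);P=onplane(w,[[x0+p[0]/4-.4,y0+p[1]/4-.4] for p in pts],.1675);v=P[0]-P[1];print(P,np.degrees(np.arctan2(v[1],v[0])))
w=load("wrist20");print("hub",onplane(w,[[190+360/4-.4,140+430/4-.4]],.1755))
g=cv2.cvtColor(w["pixels"],cv2.COLOR_RGB2GRAY)
for r in (212,222,272,278):print(r,g[r,264:296])
E
```

```text
[[ 0.5499 -0.0499  0.1675]
 [ 0.52   -0.0857  0.1675]] 50.118319555436706
[[ 0.5146 -0.0464  0.1675]
 [ 0.5539 -0.0885  0.1675]] 133.03293536344296
hub [[ 0.5357 -0.0662  0.1755]]
212 [145 134 147 139 150 160 147 133 112  95 113 131 141 150 161 173 184 201
 213 204 189 181 172 166 155 161 176 184 187 190 189 188]
222 [181 180 185 178 172 179 182 166 121 100 118 133 144 150 164 175 190 208
 216 204 187 178 170 161 169 205 226 228 225 228 228 226]
272 [230 229 229 231 231 232 215 140 101 119 135 148 157 168 185 202 222 221
 196 183 174 163 166 198 229 231 229 229 229 228 230 229]
278 [229 229 229 229 230 233 214 139 105 120 138 147 156 170 188 208 228 217
 193 180 171 160 172 206 228 230 228 229 228 229 229 228]
```

>>> send_rows(moves=[0,0,-2.2,0.18,-0.06,-3,0,0,0,0,0,0,-3,0,0,0,0,0,0,-3,0,0,0,0,0,0,-1.8,0,0,0,0,0,0,0,0,0,0,0,0,0,0,-1,0,0,0,0,0,0,-1,0,0,0,0,0,0,-1,0,0,0,0,0,0,-1,0,0,0,0,0,0,-1])

```text
time_s: 25.8
position: [0.5523, -0.0488, 0.1553]
tcp_rot: [[0.642, 0.767, 0.001], [0.767, -0.642, -0.001], [0.0, 0.001, -1.0]]
force: [-1.0, 1.0, 2.6]
opening: 0.132
```

```bash
python3 chk.py; python3 -c "
import numpy as np
a=np.radians(50-np.arange(0,60,5));P=2.4*np.c_[np.cos(a),np.sin(a)];print(np.round(np.diff(P,axis=0),3).tolist())"
```

```text
25.8 [ 0.5523 -0.0488  0.1553] F [-0.9906  0.956   2.637 ] M [0.1353 0.0689 0.0536] 0.1322724651443893
r 0.024785595259415486 ang 48.14840807869138 yaw 50.082250720910416
[[0.154, -0.141], [0.141, -0.154], [0.127, -0.166], [0.112, -0.177], [0.097, -0.186], [0.08, -0.193], [0.063, -0.2], [0.045, -0.204], [0.027, -0.208], [0.009, -0.209], [-0.009, -0.209]]
```

>>> send_rows(moves=[0,0,-5,0.154,-0.141,0,-1,0,0,0,0,0,0,-1])

```text
time_s: 26.0
position: [0.5543, -0.0505, 0.1552]
tcp_rot: [[0.706, 0.708, 0.002], [0.708, -0.706, -0.001], [0.0, 0.002, -1.0]]
force: [-0.4, 1.3, 2.3]
opening: 0.123
```

```bash
python3 chk.py
```

```text
26.0 [ 0.5543 -0.0505  0.1552] F [-0.3647  1.3153  2.265 ] M [-0.031  -0.0859 -0.0949] 0.12310298186864528
r 0.025023339143952602 ang 42.298353962161954 yaw 45.06456775960375
```

>>> send_rows(moves=[0,0,-5,0.141,-0.154,0,-1,0,0,0,0,0,0,-1,0,0,0,0,0,0,-1])

```text
time_s: 26.3
position: [0.5556, -0.0519, 0.155]
tcp_rot: [[0.764, 0.646, 0.001], [0.646, -0.764, -0.001], [0.0, 0.001, -1.0]]
force: [0.8, 0.3, 2.8]
opening: 0.128
```

```bash
python3 chk.py
```

```text
26.3 [ 0.5556 -0.0519  0.155 ] F [0.7826 0.2634 2.7813] M [-0.0133 -0.1076 -0.005 ] 0.12845667203046676
r 0.02502236043267813 ang 37.84497954192131 yaw 40.22079063147325
```

>>> send_rows(moves=[0,0,-5,0.127,-0.166,0,-1,0,0,0,0,0,0,-1,0,0,0,0,0,0,-1])

```text
time_s: 26.6
position: [0.5562, -0.0535, 0.1545]
tcp_rot: [[0.817, 0.577, -0.0], [0.577, -0.817, -0.001], [-0.001, 0.0, -1.0]]
force: [-0.6, -0.6, -0.5]
opening: 0.127
```

```bash
python3 chk.py;python3 - <<'E'
from h import *
for n in("side","wrist"):shot(n,n+"21")
a=cv2.imread("pics/wrist21.png")[180:350,180:380];b=cv2.imread("pics/side21.png")[150:260,260:340]
cv2.imwrite("pics/c21.png",np.hstack([cv2.resize(a,(470,400),interpolation=2),cv2.resize(b,(291,400),interpolation=2)]))
E
```

```text
26.6 [ 0.5562 -0.0535  0.1545] F [-0.6087 -0.558  -0.5291] M [-0.0307 -0.0484 -0.0005] 0.12691781608409758
r 0.02467913369554711 ang 34.13495337520517 yaw 35.24199810135386
```

View pics/c21.png

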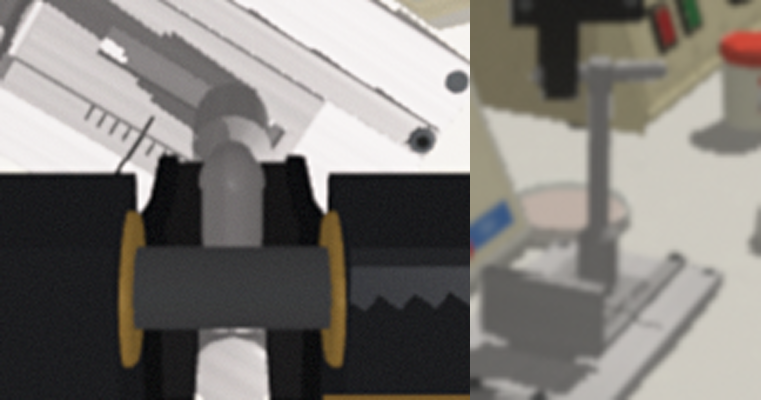

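```bash
python3 - <<'E'
from h import *
a=[cv2.resize(cv2.imread(f"pics/{n}.png")[155:235,275:325],(250,400),interpolation=2) for n in("side13","side20","side21")]
cv2.imwrite("pics/c22.png",np.hstack(a))
np.set_printoptions(precision=2,suppress=True)
c=load("side13")
for z in(.0275,.0615,.1675,.1755):print(z,(proj(c,[.5358,-.067,z])[0]-[275,155]+.4)*5)
E
```

```text
0.0275 [ 99.88 357.32]
0.0615 [100.34 289.99]
0.1675 [101.9   69.19]
0.1755 [102.02  51.81]
```

View pics/c22.png

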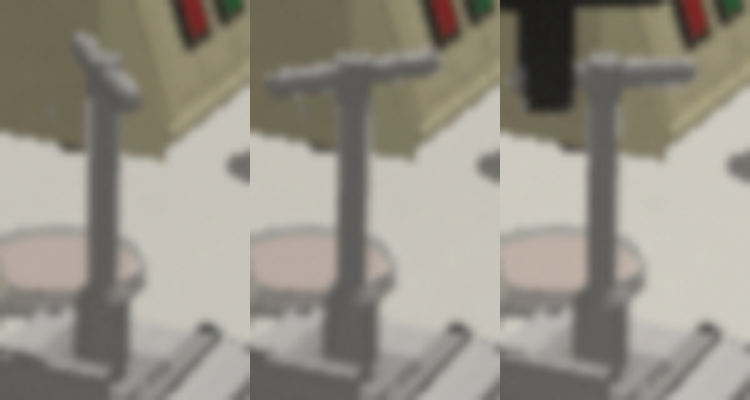

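>>> send_rows(moves=[0,0,-5,0.112,-0.177,0,-1,0,0,-5,0.097,-0.186,0,-1,0,0,0,0,0,0,-1,0,0,0,0,0,0,-1])

```text
time_s: 27.1
position: [0.5583, -0.0571, 0.1544]
tcp_rot: [[0.905, 0.426, -0.001], [0.426, -0.905, -0.001], [-0.001, 0.0, -1.0]]
force: [0.1, -0.6, -1.1]
opening: 0.127
```

```bash
python3 chk.py
```

```text
27.1 [ 0.5583 -0.0571  0.1544] F [ 0.0586 -0.6397 -1.1436] M [-0.0673 -0.017   0.0174] 0.1273507048806487
r 0.024668823573298703 ang 24.430836446938763 yaw 25.23116535995063
```

>>> send_rows(moves=[0,0,-5,0.08,-0.193,0,-1,0,0,0,0,0,0,-1,0,0,0,0,0,0,-1])

```text
time_s: 27.4
position: [0.5591, -0.059, 0.1545]
tcp_rot: [[0.938, 0.346, -0.001], [0.346, -0.938, -0.0], [-0.001, 0.0, -1.0]]
force: [0.1, -0.0, -0.7]
opening: 0.126
```

```bash
python3 chk.py
```

```text
27.4 [ 0.5591 -0.059   0.1545] F [ 0.0695 -0.0151 -0.7242] M [-0.0128  0.0002 -0.0395] 0.12596718462087234
r 0.0247555098912846 ang 19.708540461831824 yaw 20.242790508991973
```

>>> send_rows(moves=[0,0,-5,0.063,-0.2,0,-1,0,0,0,0,0,0,-1,0,0,0,0,0,0,-1])

```text
time_s: 27.7
position: [0.5597, -0.0609, 0.1545]
tcp_rot: [[0.965, 0.263, -0.001], [0.263, -0.965, -0.0], [-0.001, 0.0, -1.0]]
force: [-0.4, 0.9, -1.7]
opening: 0.123
```

```bash
python3 chk.py
```

```text
27.7 [ 0.5597 -0.0609  0.1545] F [-0.4429  0.9008 -1.6835] M [0.0052 0.0334 0.0269] 0.12267984565260898
r 0.024751516952663907 ang 14.87161901664612 yaw 15.251922453364827
```

>>> send_rows(moves=[0,0,-5,0.045,-0.204,0,-1,0,0,0,0,0,0,-1,0,0,0,0,0,0,-1])

```text
time_s: 28.0
position: [0.5602, -0.063, 0.1545]
tcp_rot: [[0.984, 0.178, -0.001], [0.178, -0.984, -0.0], [-0.001, 0.0, -1.0]]
force: [0.1, 0.2, -1.4]
opening: 0.126
```

```bash
python3 chk.py
```

```text
28.0 [ 0.5602 -0.063   0.1545] F [ 0.1437  0.2147 -1.4469] M [ 0.0497 -0.0342  0.1958] 0.12616291843505123
r 0.024740697937344187 ang 10.056590491258072 yaw 10.264134816661686
```

>>> send_rows(moves=[0,0,-5,0.027,-0.208,0,-1,0,0,0,0,0,0,-1,0,0,0,0,0,0,-1])

```text
time_s: 28.3
position: [0.5604, -0.0651, 0.1545]
tcp_rot: [[0.996, 0.092, -0.001], [0.092, -0.996, -0.0], [-0.001, 0.0, -1.0]]
force: [0.4, -0.9, -2.8]
opening: 0.125
```

```bash
python3 chk.py
```

```text
28.3 [ 0.5604 -0.0651  0.1545] F [ 0.4066 -0.9254 -2.7626] M [-0.0065  0.0207  0.1878] 0.1252848574354188
r 0.024720861518309697 ang 5.200916594366013 yaw 5.2592336022820305
```

```bash
python3 - <<'E'
from h import *
for n in("side","wrist"):shot(n,n+"23")
crop("wrist23",180,180,380,340,4,"w23z")
E
```

```text
(no output)
```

View pics/w23z.png

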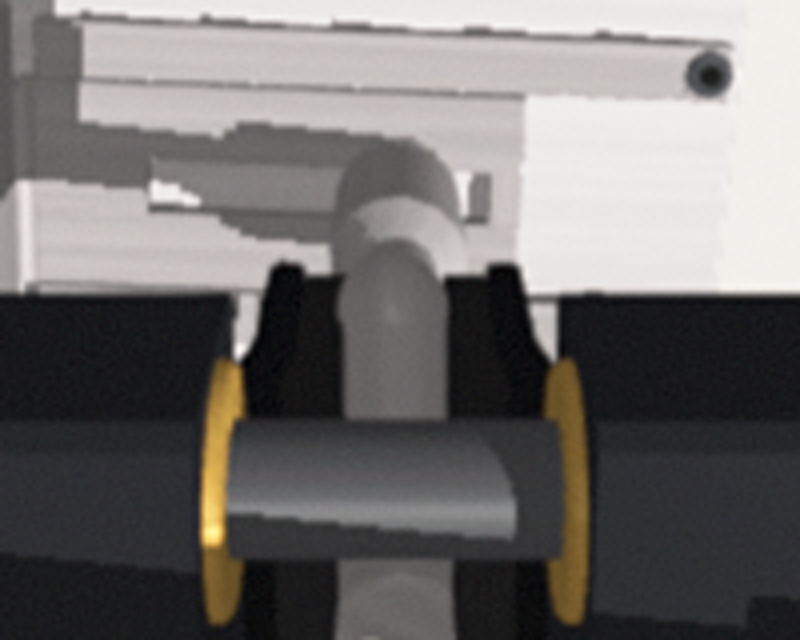

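>>> send_rows(moves=[0,0,-5,0.009,-0.209,0,-1,0,0,0,0,0,0,-1])

```text
time_s: 28.6
position: [0.5606, -0.0673, 0.1545]
tcp_rot: [[1.0, 0.002, -0.001], [0.002, -1.0, -0.0], [-0.001, 0.0, -1.0]]
force: [-0.4, -0.7, -2.3]
opening: 0.124
```

```bash
python3 chk.py
```

```text
28.6 [ 0.5606 -0.0673  0.1545] F [-0.4184 -0.7487 -2.2751] M [-0.0781  0.0729 -0.0518] 0.12438788629340904
r 0.024815230177468534 ang -0.0944501109743203 yaw 0.10970014272467654
```

>>> send_rows(moves=[0,0,5,-0.009,0.209,0,-1,0,0,5,-0.027,0.208,0,-1,0,0,0,0,0,0,-1,0,0,0,0,0,0,-1])

```text
time_s: 29.0
position: [0.5603, -0.0631, 0.1546]
tcp_rot: [[0.985, 0.174, -0.0], [0.174, -0.985, -0.0], [-0.001, 0.0, -1.0]]
force: [-0.3, -0.1, -1.6]
opening: 0.122
```

```bash
python3 chk.py
```

```text
29.0 [ 0.5603 -0.0631  0.1546] F [-0.3211 -0.1484 -1.5738] M [ 0.0338  0.0989 -0.0988] 0.1219310075001773
r 0.024876154953157894 ang 9.725948859017038 yaw 10.035119823662809
```

>>> send_rows(moves=[0,0,2.5,-0.023,0.102,0,-1,0,0,0,0,0,0,-1,0,0,0,0,0,0,-1])

```text
time_s: 29.3
position: [0.5602, -0.0622, 0.1546]
tcp_rot: [[0.976, 0.216, -0.0], [0.216, -0.976, -0.001], [-0.0, 0.0, -1.0]]
force: [-1.2, -0.9, -1.8]
opening: 0.127
```

```bash
python3 chk.py
```

```text
29.3 [ 0.5602 -0.0622  0.1546] F [-1.1945 -0.9477 -1.7847] M [-0.0706  0.1105 -0.0991] 0.12732373388571658
r 0.024928241892390044 ang 11.905451239624943 yaw 12.503340612261068
```

>>> send_rows(moves=[0,0,2.5,-0.023,0.102,0,-1,0,0,0,0,0,0,-1,0,0,0,0,0,0,-1])

```text
time_s: 29.6
position: [0.56, -0.0611, 0.1547]
tcp_rot: [[0.966, 0.259, -0.0], [0.259, -0.966, -0.001], [-0.0, 0.0, -1.0]]
force: [-0.3, -0.3, -1.4]
opening: 0.122
```

```bash
python3 chk.py
```

```text
29.6 [ 0.56   -0.0611  0.1547] F [-0.3466 -0.3275 -1.4495] M [-0.0724  0.079  -0.1093] 0.12225674932409077
r 0.024939659289405527 ang 14.331539805546276 yaw 15.004647483395877
```

```bash
python3 - <<'E'
from h import *
np.set_printoptions(precision=4,suppress=True)
shot("wrist","wrist24");crop("wrist24",180,180,380,340,4,"w24z")
for n in("wrist19","wrist21","wrist23","wrist24"):
    c=load(n);g=cv2.cvtColor(c["pixels"],cv2.COLOR_RGB2GRAY).astype(int)
    for r in (262,278): print(n,r,g[r,258:304])
E
```

```text
wrist19 262 [ 22  17  22  19  19  21  24  60  95  99 100  99 103 100 102 102 104 104
 105 106 109 108 110 106 108 107 104 106 104 103  99 100  96  93  63  31
  17  17  19  19  23  19  23  18  21  13]
wrist19 278 [ 20  22  20  22  22  19  20  49  92 104 102 101 103 102 102 101 103 105
 104 108 105 109 108 106 110 105 107 103 103 100 101 100  96  78  34  17
  24  22  22  23  20  16  23  20  19  20]
wrist21 262 [ 20  25  22  23  19  16  21  44  83 101 107 107 105 106 105 105 106 109
 113 114 114 110 113 112 111 112 110 105 104 103 103 104  96  69  33  18
  22  21  21  18  21  22  23  21  19  16]
wrist21 278 [ 19  18  21  24  22  19  23  43  84 101 105 103 105 107 107 105 107 107
 112 110 110 110 111 111 113 108 106 107 103 106 100 102  97  70  32  18
  20  22  25  17  23  22  19  25  19  24]
wrist23 262 [ 19  16  18  23  18  17  24  52  89 104 100  99  98  98  98  98 104 102
 107 104 108 108 104 106 103 102 101 102  99  96  97  95  91  63  29  22
  20  18  23  18  18  22  21  20  22  15]
wrist23 278 [ 21  22  18  19  23  15  18  44  81  97  98 101 101  97  99 100 102 102
 105 106 105 106 105 105 104 105 102 102  99  97  95  97  91  64  28  19
  14  21  22  20  17  20  22  21  19  21]
wrist24 262 [ 23  23  22  21  22  17  20  45  79  99 101 102 102 103 103 100 103 106
 109 106 112 113 110 112 109 108 105 105 106 102 101 103  93  69  32  19
  18  23  16  22  22  23  23  21  19  13]
wrist24 278 [ 20  18  20  20  24  17  18  43  79 100 103 103 101 103 103 104 103 104
 107 110 109 110 105 111 109 107 106 105 102 101 102  97  95  70  33  19
  20  20  21  23  21  25  18  19  19  18]
```

View pics/w24z.png

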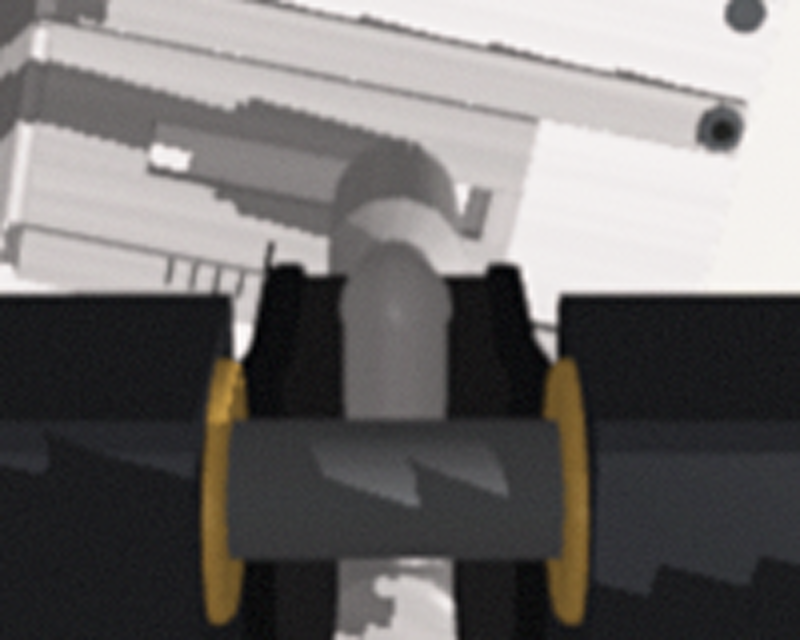

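>>> send_rows(moves=[0,0,-2.5,0.023,-0.102,0,-1,0,0,0,0,0,0,-1,0,0,0,0,0,0,-1])

```text
time_s: 29.95
position: [0.5602, -0.0621, 0.1547]
tcp_rot: [[0.976, 0.219, -0.0], [0.219, -0.976, -0.001], [-0.0, 0.001, -1.0]]
force: [-0.3, -0.1, -0.9]
opening: 0.126
```

```bash
python3 chk.py
```

```text
29.95 [ 0.5602 -0.0621  0.1547] F [-0.321  -0.1262 -0.9027] M [-0.0489  0.0937  0.0736] 0.12568207933772738
r 0.0249548814780846 ang 12.075299133997152 yaw 12.634325000220556
```

>>> send_rows(moves=[0,0,-2.5,0.023,-0.102,0,-1,0,0,0,0,0,0,-1,0,0,0,0,0,0,-1])

```text
time_s: 30.25
position: [0.5604, -0.0631, 0.1546]
tcp_rot: [[0.984, 0.176, -0.0], [0.176, -0.984, -0.001], [-0.0, 0.001, -1.0]]
force: [-0.5, 0.5, -1.2]
opening: 0.121
```

```bash
python3 chk.py
```

```text
30.25 [ 0.5604 -0.0631  0.1546] F [-0.4513  0.4886 -1.168 ] M [-0.      0.0349  0.1077] 0.12102103507612663
r 0.024943297970506772 ang 9.699450973459287 yaw 10.158459935644162
```

>>> send_rows(moves=[0,0,-2.5,0.014,-0.104,0,-1,0,0,0,0,0,0,-1,0,0,0,0,0,0,-1])

```text
time_s: 30.55
position: [0.5605, -0.0641, 0.1546]
tcp_rot: [[0.991, 0.133, -0.0], [0.133, -0.991, -0.001], [-0.001, 0.0, -1.0]]
force: [-0.3, -0.4, -1.2]
opening: 0.126
```

```bash
python3 chk.py
```

```text
30.55 [ 0.5605 -0.0641  0.1546] F [-0.3124 -0.3526 -1.1566] M [-0.0162  0.0319  0.1515] 0.12554550854275337
r 0.024894394240109745 ang 7.3694817489081 yaw 7.66562379339443
```

>>> send_rows(moves=[0,0,-2.5,0.013,-0.104,0,-1,0,0,0,0,0,0,-1,0,0,0,0,0,0,-1])

```text
time_s: 30.85
position: [0.5606, -0.0651, 0.1546]
tcp_rot: [[0.996, 0.09, -0.001], [0.09, -0.996, -0.0], [-0.001, 0.0, -1.0]]
force: [-0.3, 0.3, -1.5]
opening: 0.126
```

```bash
python3 chk.py
```

```text
30.85 [ 0.5606 -0.0651  0.1546] F [-0.269   0.3152 -1.4544] M [0.0179 0.0625 0.1737] 0.12605002320716657
r 0.024888840600954434 ang 5.01813552841365 yaw 5.164982895976139
```

>>> send_rows(moves=[0,0,-2.5,0.007,-0.105,0,-1,0,0,0,0,0,0,-1,0,0,0,0,0,0,-1])

```text
time_s: 31.15
position: [0.5606, -0.0662, 0.1545]
tcp_rot: [[0.999, 0.047, -0.001], [0.047, -0.999, -0.0], [-0.001, 0.0, -1.0]]
force: [-0.4, 0.7, -2.5]
opening: 0.128
```

```bash
python3 chk.py
```

```text
31.15 [ 0.5606 -0.0662  0.1545] F [-0.3755  0.6531 -2.5231] M [-0.0095  0.0423  0.152 ] 0.12817746022553073
r 0.0248362288778595 ang 2.6138150749641182 yaw 2.665889272025401
```

>>> send_rows(moves=[0,0,-2.5,0.002,-0.105,0,-1,0,0,0,0,0,0,-1,0,0,0,0,0,0,-1])

```text
time_s: 31.45
position: [0.5607, -0.0672, 0.1545]
tcp_rot: [[1.0, 0.003, -0.001], [0.003, -1.0, -0.0], [-0.001, 0.0, -1.0]]
force: [0.9, -0.2, -2.9]
opening: 0.125
```

```bash
python3 chk.py
```

```text
31.45 [ 0.5607 -0.0672  0.1545] F [ 0.907  -0.1513 -2.9001] M [0.0264 0.0599 0.2304] 0.12537623688529972
r 0.0248598359410699 ang 0.16745609912975315 yaw 0.1655146293382271
```

>>> send_rows(moves=[0,0,-2.5,-0.002,-0.105,0,-1,0,0,0,0,0,0,-1,0,0,0,0,0,0,-1])

```text
time_s: 31.75
position: [0.5606, -0.0682, 0.1545]
tcp_rot: [[0.999, -0.04, -0.001], [-0.04, -0.999, -0.0], [-0.001, 0.0, -1.0]]
force: [-0.5, 0.3, -3.6]
opening: 0.126
```

```bash
python3 chk.py
```

```text
31.75 [ 0.5606 -0.0682  0.1545] F [-0.5198  0.3263 -3.5955] M [-0.0037  0.0173  0.2492] 0.12647603187904133
r 0.02477524381831711 ang -2.1187525032497714 yaw -2.3205655371739127
```

>>> send_rows(moves=[0,0,-2.5,-0.007,-0.105,0,-1,0,0,0,0,0,0,-1,0,0,0,0,0,0,-1])

```text
time_s: 32.05
position: [0.5605, -0.0694, 0.1545]
tcp_rot: [[0.996, -0.084, -0.001], [-0.084, -0.996, -0.0], [-0.001, 0.0, -1.0]]
force: [-0.3, -0.1, -4.4]
opening: 0.127
```

```bash
python3 chk.py
```

```text
32.05 [ 0.5605 -0.0694  0.1545] F [-0.2958 -0.1267 -4.4017] M [0.0036 0.0737 0.3035] 0.12709296332655182
r 0.02478767159224636 ang -4.793514988789851 yaw -4.835350610469309
```

>>> send_rows(moves=[0,0,-2.5,-0.011,-0.104,0,-1,0,0,0,0,0,0,-1,0,0,0,0,0,0,-1])

```text
time_s: 32.35
position: [0.5605, -0.0704, 0.1546]
tcp_rot: [[0.992, -0.128, -0.001], [-0.128, -0.992, -0.0], [-0.001, 0.0, -1.0]]
force: [-0.4, -0.6, -4.1]
opening: 0.12
```

```bash
python3 chk.py
```

```text
32.35 [ 0.5605 -0.0704  0.1546] F [-0.4043 -0.5846 -4.0644] M [-0.0407  0.0601  0.0863] 0.11956538910003431
r 0.024889037146768933 ang -7.2264523593560295 yaw -7.367495325079115
```

>>> send_rows(moves=[0,0,-2.5,-0.016,-0.104,0,-1,0,0,0,0,0,0,-1,0,0,0,0,0,0,-1])

```text
time_s: 32.65
position: [0.5605, -0.0716, 0.1547]
tcp_rot: [[0.985, -0.172, -0.0], [-0.172, -0.985, -0.0], [-0.0, 0.0, -1.0]]
force: [-0.6, -0.1, -2.7]
opening: 0.128
```

```bash
python3 chk.py
```

```text
32.65 [ 0.5605 -0.0716  0.1547] F [-0.5506 -0.1244 -2.7421] M [-0.0974  0.1467 -0.1781] 0.12773844823733774
r 0.025041524675560936 ang -9.816342096512553 yaw -9.89159996848818
```

```bash
python3 -c "
import numpy as np
a=np.radians(-10-np.arange(0,60,5));P=2.48*np.c_[np.cos(a),np.sin(a)];print(np.round(np.diff(P,axis=0),3).tolist())"; python3 -c "
from rig import read_state;print(read_state()['joint_positions'])"
```

```text
[[-0.047, -0.211], [-0.065, -0.206], [-0.083, -0.2], [-0.1, -0.192], [-0.116, -0.182], [-0.132, -0.172], [-0.146, -0.16], [-0.16, -0.146], [-0.172, -0.132], [-0.182, -0.116], [-0.192, -0.1]]
[-1.85924854e+01  3.07217138e+01  9.45892075e+01 -3.10605873e-02
  5.46956111e+01  8.13170644e+01]
```

>>> send_rows(moves=[0,0,-5,-0.047,-0.211,0,-1,0,0,-5,-0.065,-0.206,0,-1,0,0,-5,-0.083,-0.2,0,-1,0,0,-5,-0.1,-0.192,0,-1,0,0,-5,-0.116,-0.182,0,-1,0,0,0,0,0,0,-1,0,0,0,0,0,0,-1])

```text
time_s: 33.35
position: [0.5567, -0.0814, 0.1549]
tcp_rot: [[0.821, -0.571, 0.0], [-0.571, -0.821, -0.0], [0.001, -0.0, -1.0]]
force: [0.9, 1.4, -1.5]
opening: 0.126
```

```bash
python3 chk.py
```

```text
33.35 [ 0.5567 -0.0814  0.1549] F [ 0.8624  1.3909 -1.4903] M [ 0.0937 -0.0478  0.0081] 0.12574042443177447
r 0.025227490688239824 ang -34.05910723231746 yaw -34.792695169364634
```

>>> send_rows(moves=[0,0,-5,-0.132,-0.172,0,-1,0,0,0,0,0,0,-1,0,0,0,0,0,0,-1])

```text
time_s: 33.65
position: [0.5552, -0.083, 0.1547]
tcp_rot: [[0.769, -0.64, -0.0], [-0.64, -0.769, -0.0], [-0.0, 0.0, -1.0]]
force: [-0.7, -0.1, -1.7]
opening: 0.127
```

```bash
python3 chk.py
```

```text
33.65 [ 0.5552 -0.083   0.1547] F [-0.7411 -0.1492 -1.7373] M [ 0.021  -0.0302  0.0187] 0.12749933116795759
r 0.024952241817990238 ang -39.09908014242504 yaw -39.76651473218941
```

>>> send_rows(moves=[0,0,-5,-0.146,-0.16,0,-1,0,0,0,0,0,0,-1,0,0,0,0,0,0,-1])

```text
time_s: 33.95
position: [0.5536, -0.0847, 0.1547]
tcp_rot: [[0.71, -0.704, -0.0], [-0.704, -0.71, -0.0], [-0.0, 0.0, -1.0]]
force: [-0.2, 0.3, -1.0]
opening: 0.13
```

```bash
python3 chk.py
```

```text
33.95 [ 0.5536 -0.0847  0.1547] F [-0.1856  0.2513 -1.0173] M [ 0.0845  0.0173 -0.0211] 0.130218320061755
r 0.02490126076965829 ang -44.221560777747065 yaw -44.75925662098513
```

>>> send_rows(moves=[0,0,-2.5,-0.08,-0.074,0,-1,0,0,0,0,0,0,-1,0,0,0,0,0,0,-1])

```text
time_s: 34.25
position: [0.5529, -0.0854, 0.1547]
tcp_rot: [[0.678, -0.735, -0.0], [-0.735, -0.678, -0.0], [-0.0, 0.0, -1.0]]
force: [-0.1, 1.3, -1.9]
opening: 0.126
```

```bash
python3 chk.py
```

```text
34.25 [ 0.5529 -0.0854  0.1547] F [-0.0777  1.2909 -1.8789] M [0.106  0.0075 0.1486] 0.12643248141675786
r 0.024887247349139822 ang -46.741323014948975 yaw -47.29464473244584
```

>>> send_rows(moves=[0,0,-2.5,-0.08,-0.073,0,-1,0,0,0,0,0,0,-1,0,0,0,0,0,0,-1])

```text
time_s: 34.55
position: [0.552, -0.0862, 0.1547]
tcp_rot: [[0.645, -0.764, -0.0], [-0.764, -0.645, -0.0], [-0.0, 0.0, -1.0]]
force: [0.5, 0.4, -1.0]
opening: 0.123
```

```bash
python3 chk.py
```

```text
34.55 [ 0.552  -0.0862  0.1547] F [ 0.5495  0.3811 -1.0068] M [ 0.0488 -0.0645  0.1422] 0.12326396400930326
r 0.024904210740278012 ang -49.36044290742694 yaw -49.81112207894898
```

>>> send_rows(moves=[0,0,-2.5,-0.086,-0.067,0,-1,0,0,0,0,0,0,-1,0,0,0,0,0,0,-1])

```text
time_s: 34.85
position: [0.5511, -0.0868, 0.1547]
tcp_rot: [[0.611, -0.791, -0.0], [-0.791, -0.611, -0.0], [-0.0, 0.0, -1.0]]
force: [0.0, -0.0, -0.7]
opening: 0.126
```

```bash
python3 chk.py
```

```text
34.85 [ 0.5511 -0.0868  0.1547] F [ 0.0036 -0.0294 -0.6854] M [ 0.0617 -0.0684  0.2272] 0.12642719811029823
r 0.024847453213072388 ang -51.86950339306681 yaw -52.32376978930847
```

>>> send_rows(moves=[0,0,-2.5,-0.086,-0.065,0,-1,0,0,0,0,0,0,-1,0,0,0,0,0,0,-1])

```text
time_s: 35.15
position: [0.5502, -0.0875, 0.1546]
tcp_rot: [[0.576, -0.817, -0.001], [-0.817, -0.576, 0.0], [-0.0, 0.0, -1.0]]
force: [-0.2, -0.2, -1.6]
opening: 0.123
```

```bash
python3 chk.py
```

```text
35.15 [ 0.5502 -0.0875  0.1546] F [-0.1567 -0.2148 -1.595 ] M [ 0.0521 -0.0864  0.2174] 0.12268531611511112
r 0.02480241364908012 ang -54.42226178439509 yaw -54.828603992094834
```

>>> send_rows(moves=[0,0,-2.5,-0.09,-0.06,0,-1,0,0,0,0,0,0,-1,0,0,0,0,0,0,-1])

```text
time_s: 35.45
position: [0.5494, -0.0881, 0.1546]
tcp_rot: [[0.54, -0.842, -0.001], [-0.842, -0.54, -0.0], [-0.0, 0.0, -1.0]]
force: [0.4, -0.5, -0.8]
opening: 0.129
```

```bash
python3 chk.py
```

```text
35.45 [ 0.5494 -0.0881  0.1546] F [ 0.4038 -0.4707 -0.8319] M [ 0.0939 -0.0379  0.316 ] 0.12860229016508976
r 0.024821741465626906 ang -56.87233203230375 yaw -57.32343294178044
```

>>> send_rows(moves=[0,0,-2.5,-0.092,-0.057,0,-1,0,0,0,0,0,0,-1,0,0,0,0,0,0,-1])

```text
time_s: 35.75
position: [0.5484, -0.0887, 0.1547]
tcp_rot: [[0.503, -0.865, -0.0], [-0.865, -0.503, 0.0], [-0.0, 0.0, -1.0]]
force: [0.2, -0.8, -1.4]
opening: 0.126
```

```bash
python3 chk.py
```

```text
35.75 [ 0.5484 -0.0887  0.1547] F [ 0.2135 -0.8205 -1.3769] M [ 0.0626 -0.1423  0.2702] 0.12572233616181275
r 0.024847793825014567 ang -59.42483362235003 yaw -59.83000143916366
```

>>> send_rows(moves=[0,0,0,0,0,0,-0.5,0,0,0,0,0,0,-0.3,0,0,0,0,0,0,0,0,0,0,0,0,0,0,0,0,0,0,0,0,0,0,0,0,0,0,3,0,0,0,0,0,0,4,0,0,0,0,0,0,4,0,0,0,0,0,0,0,0,0,0,0,0,0,0,0])

```text
time_s: 36.75
position: [0.5487, -0.0888, 0.2656]
tcp_rot: [[0.501, -0.865, 0.002], [-0.865, -0.501, -0.001], [0.001, -0.001, -1.0]]
force: [-0.3, 0.5, -0.8]
opening: 0.5
```

```bash
python3 chk.py; python3 - <<'E'
from h import *
for n in("scene","side","wrist"):shot(n,n+"30")
crop("wrist30",180,120,380,270,4,"w30z")
E
```

```text
36.75 [ 0.5487 -0.0888  0.2656] F [-0.3207  0.5215 -0.7901] M [0.1191 0.016  0.0179] 0.5002738340905644
r 0.025025923303719763 ang -59.042410095270775 yaw -59.91660326382502
```

View pics/w30z.png

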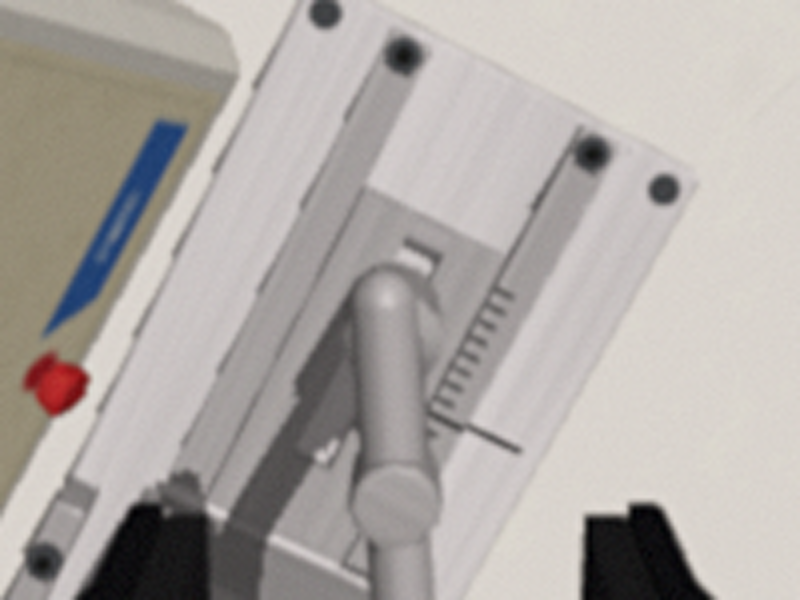

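View pics/side30.png

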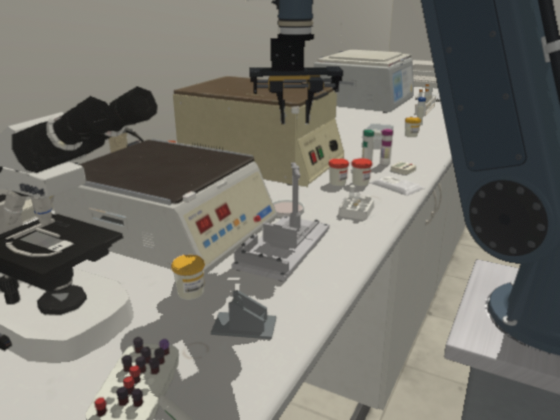

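>>> send_rows(moves=[0,0,0,-2,2,3,0,0,0,0,-3,3,3,0,0,0,0,-3,3,0,0,0,0,0,0,0,0,0,0,0,0,0,0,0,0])

```text
time_s: 37.4
position: [0.4686, -0.0092, 0.3226]
tcp_rot: [[0.502, -0.865, -0.002], [-0.865, -0.502, 0.0], [-0.001, 0.002, -1.0]]
force: [0.4, -0.5, 0.0]
opening: 0.5
```

```bash
python3 - <<'E'
from h import *
np.set_printoptions(precision=4,suppress=True)
shot("wrist","wrist31");shot("scene","scene31");s=read_state();print(s["time_s"],s["position"],s["qvel"])
crop("wrist31",200,10,400,160,4,"w31z")
c=load("side30");crop("side30",265,150,335,260,5,"sd30z")
E
```

```text
37.5 [ 0.47   -0.0103  0.3226] [-0.6341  0.6449 -0.8156  0.0416  0.2412  0.0565]
```

View pics/wrist31.png

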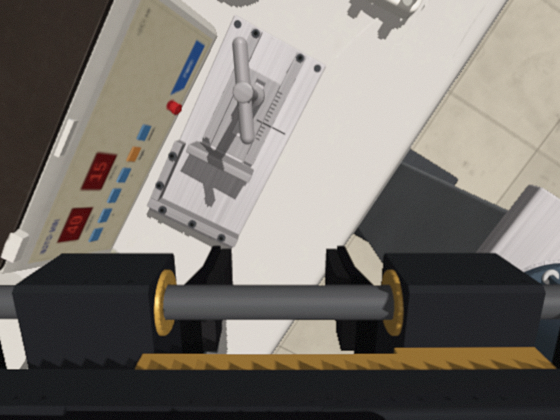

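View pics/scene31.png

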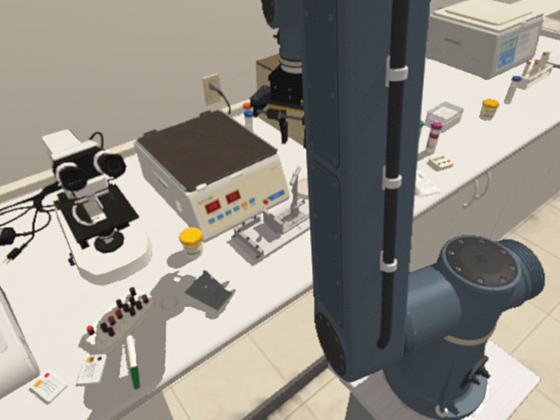

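```bash
python3 - <<'E'
from h import *
np.set_printoptions(precision=4,suppress=True)
crop("wrist31",220,60,320,150,7,"w31z")
c=load("wrist31");a=onplane(c,[[237.5,43],[248,137]],.1675);v=a[0]-a[1];print(a.mean(0),np.linalg.norm(v),np.degrees(np.arctan2(v[1],v[0])))
print("hub",onplane(c,[[243,92]],.1755))
E
```

```text
[ 0.5356 -0.0673  0.1675] 0.07304499533515671 -54.57515446209896
hub [[ 0.5345 -0.0671  0.1755]]
```

View pics/w31z.png

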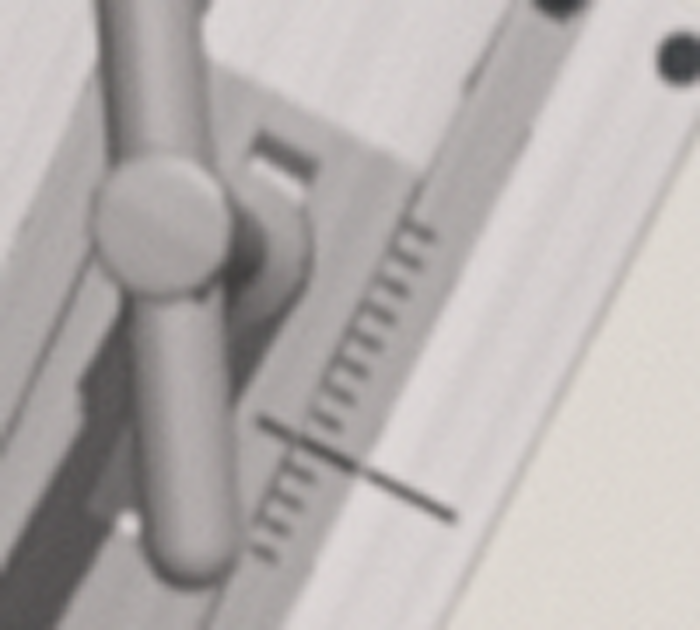

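```bash
python3 -c "
from rig import hand_in;print(hand_in())"
```

```text
the job is handed in; nothing more can be done
None
```

I set up the nest and handed the job in at about 37.5 s of 72 s. The one thing I could not confirm directly is that the nut reached its end.

**What I did**
- **End stop:** I slid it 25 mm until its index line met the long line.
- **Wrench:** I stood it on the nut and let go. I then took it again by one arm of the crossbar and turned clockwise in an arc about the nut.

**Last checks**
- **Index line:** it runs straight into the long line, with no offset I could see.
- **Wrench:** the middle of the crossbar was about 1 mm or less from the nut axis. The wrench looked upright, and its height had not changed since I first seated it.
- **Surroundings:** the arm was clear of everything. The cup, the vial rack and what the arm left visible of the petri dish looked untouched; I checked this by eye only.

**What disagreed**
- **Slipping socket:** the wrench turned about 190° in all, more than the nut's whole travel. Twice the torque rose to about 0.23–0.30 N·m and then fell through zero, which I take as the socket slipping over the nut's corners.
- **Small backward turn:** at one point I turned it back about 15°, which may have loosened the nut a little. I turned it clockwise again afterwards.
- **Nut angle:** the last push reached about 0.3 N·m clockwise without another slip. From the hexagon's starting angle and where the socket caught and slipped, I put the nut at about 1.2 rad, give or take 0.05. This assumes a corner points along the nest's x axis when the nut is at zero. The socket hid the nut, so I never saw its final angle.

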